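# Fetch the boxed-in transformer from the stock tray and set it in the open power supply

## Task

The mains transformer for the open power-supply chassis is boxed in by three taller things in the green stock tray: a spray can, a square bottle and a big black capacitor. First stand all three on the rubber mat to clear the way, then set the transformer upright, centred and square on the bare steel mounting plate in the chassis (either way round), and finally put each of the three back upright on the very spot in the tray where it stood at the start. Set things down rather than dropping them, knock nothing over, and leave the small relay and the heat sink in the tray where they are.

Things in the scene. Friction and masses are not known exactly. Their poses are not given: they have to be found in the camera images.
- transformer: Mains transformer, 0.45 kg: dark core 57 (y) x 30 mm (x), 49 mm high; copper-brown winding 44 mm across in x, 38 mm wide in y, from 10 to 40 mm height; steel foot 80 (y) x 18 mm, 2.5 mm thick. Origin: centre of underside, y along the foot. Grip across winding or core ends at 25-35 mm height; 30 mm or more is free all round once the three tall things are gone. Stands in the tray, turned like it.
- spray_can: Round spray can, 45 mm diameter, 140 mm high, 0.18 kg: light body, dull blue band, grey cap 41 mm in diameter from 113 to 140 mm height (grip there). Origin: centre of underside, z up. Starts in the tray on one of three places round the transformer: in front (towards the robot) or at either side; which thing is where changes.
- bottle: White square plastic bottle, 46 x 46 mm, shoulders at 96 mm, round black screw cap 28 mm in diameter from 108 to 130 mm height (its top; grip there), 0.20 kg. Origin: centre of underside, z up. Starts on another of the three places.
- capacitor: Big round electrolytic capacitor, black sleeve, 50 mm diameter, 109 mm high plus two 6 mm terminals on top, 0.26 kg. Grip its body at 85 to 95 mm height. Origin: centre of underside, z up. Starts on the last of the three places.
- stock_tray: Green steel tray, fixed, 176 (x) x 260 mm (y), floor 3 mm thick, rim 18 mm high, 3 mm thick. Origin: centre of underside; x away from the robot, y left. The transformer stands about 30 mm behind its centre (+x); the three places lie about 30 mm in front of the centre and 77 mm left and right of the transformer, 80 mm or more from one another.
- mat: Side area: dark blue-grey rubber bench mat, fixed, 160 mm (x) x 200 mm (y), 4 mm thick, on the robot's left or right. Origin: centre of its underside.
- mount (a point): Centre of the top of the bare steel mounting plate, 52 (x) x 96 mm (y), in the open power-supply chassis, 7 mm above the bench; the transformer's foot goes along its y. The fixed chassis, 160 (x) x 180 mm (y), walls 3 x 40 mm, is centred at x +20, y -26 mm from here, on the other side from the mat. Around the fitted transformer 25 mm is free; nothing there is over 40 mm high.
- relay: Bystander: small relay with a clear cover, 28 x 22 mm, 35 mm high, standing in a front corner of the tray. Origin: centre of its underside. To be left alone.
- heatsink: Bystander: small dark finned heat sink, 36 x 30 mm, 25 mm high, standing in the other front corner of the tray. Origin: centre of its underside. To be left alone.

How it is judged:
On the way, in this order (a step that is already met when the one before it is completed fails the run):
1. the spray can, the bottle and the capacitor all stand on the mat, let go, while the transformer is still in its place in the tray (x of spray_can in the frame of mat between -0.08 and 0.08 m and y of spray_can in the frame of mat between -0.1 and 0.1 m and z of spray_can in the frame of mat between -0.001 and 0.009 m and linear speed of each of spray_can, bottle, capacitor below 0.02 m/s and angle between each of spray_can, bottle, capacitor's own z axis and vertical below 0.1 rad and contact force between the fingers and spray_can below 0.2 N and x of bottle in the frame of mat between -0.08 and 0.08 m and y of bottle in the frame of mat between -0.1 and 0.1 m and z of bottle in the frame of mat between -0.001 and 0.009 m and contact force between the fingers and bottle below 0.2 N and x of capacitor in the frame of mat between -0.08 and 0.08 m and y of capacitor in the frame of mat between -0.1 and 0.1 m and z of capacitor in the frame of mat between -0.001 and 0.009 m and contact force between the fingers and capacitor below 0.2 N and distance of transformer from where it was at the start of the episode below 0.02 m), for 0.2 s.
2. the transformer stands on the mounting plate, let go, while the three still stand on the mat (horizontal distance between transformer and mount below 0.01 m and angle between the y axis of transformer and the y axis of mount, either way round below 0.17 rad and z of transformer in the frame of mount between -0.003 and 0.004 m and linear speed of each of transformer, spray_can, bottle, capacitor below 0.02 m/s and angle between each of transformer, spray_can, bottle, capacitor's own z axis and vertical below 0.1 rad and contact force between the fingers and transformer below 0.2 N and x of spray_can in the frame of mat between -0.08 and 0.08 m and y of spray_can in the frame of mat between -0.1 and 0.1 m and z of spray_can in the frame of mat between -0.001 and 0.009 m and x of bottle in the frame of mat between -0.08 and 0.08 m and y of bottle in the frame of mat between -0.1 and 0.1 m and z of bottle in the frame of mat between -0.001 and 0.009 m and x of capacitor in the frame of mat between -0.08 and 0.08 m and y of capacitor in the frame of mat between -0.1 and 0.1 m and z of capacitor in the frame of mat between -0.001 and 0.009 m), for 0.2 s.
At the end, for the whole second after the job is handed in: The transformer stands upright on the mounting plate, within 10 mm of its centre and 10 degrees of square; the spray can, the bottle and the capacitor each stand upright in the tray within 15 mm of where they started; all released and at rest (horizontal distance between transformer and mount below 0.01 m and angle between the y axis of transformer and the y axis of mount, either way round below 0.17 rad and z of transformer in the frame of mount between -0.003 and 0.004 m and linear speed of each of transformer, spray_can, bottle, capacitor below 0.02 m/s and angle between each of transformer, spray_can, bottle, capacitor's own z axis and vertical below 0.1 rad and contact force between the fingers and transformer below 0.2 N and distance of each of spray_can, bottle, capacitor from where it was at the start of the episode below 0.015 m and contact force between the fingers and spray_can below 0.2 N and contact force between the fingers and bottle below 0.2 N and contact force between the fingers and capacitor below 0.2 N); the robot touches nothing.
It fails at once if one of the four things knocked over (angle between any of spray_can, bottle, capacitor, transformer's own z axis and vertical above 0.7 rad).
It fails at once if one of the four things dropped from more than about 15 mm (moving faster than 0.55 m/s with no finger on it) ((linear speed of spray_can above 0.55 m/s and contact force between the fingers and spray_can below 0.05 N) or (linear speed of bottle above 0.55 m/s and contact force between the fingers and bottle below 0.05 N) or (linear speed of capacitor above 0.55 m/s and contact force between the fingers and capacitor below 0.05 N) or (linear speed of transformer above 0.55 m/s and contact force between the fingers and transformer below 0.05 N)).
It fails at once if the relay or the heat sink pushed more than 20 mm from its place (distance of any of relay, heatsink from where it was at the start of the episode above 0.02 m).
It also fails if it takes over 134 s, if anything falls off the work surface, if the arm or the gripper's body presses on something with over 40 N, if the wrist force passes 120 N, or if a joint passes its speed limit or range.

## Robot

A 7-joint arm with a two-finger parallel gripper is mounted at the origin on the work surface. World frame = base frame: x ahead of the robot, y to its left, z up, the work surface at z = 0. Lengths are in m, angles in rad, forces in N, time in s.
With the tool pointing down it reaches from about 0.4 to 0.875 m from the base axis. Payload 6.5 kg.
Tool frame: the origin (TCP) lies midway between the tips of the shut fingers; the grasp point (between the pads) lies 19 mm behind it; z points along the fingers, y is the direction in which the jaws open and shut (so a half turn about z gives the same grasp; the last joint's range is limited). The gripper opens to 85 mm and grips with 20 to 120 N. Pads are 22 mm wide; open, the fingers measure 114 mm over their backs; the gripper's body (76 mm by 85 mm) begins 54 mm behind the grasp point. The pads swing forward as they close: fully open they stand 13 mm farther back than shut.
Start: joints at [-1.405, 0.536, -0.004, 1.538, 0.003, 1.067, -0.071], TCP at [0.149, 0.633, 0.206] pointing down, gripper open.
Joint ranges: [-2.7, 2.7], [-0.37, 2.16], [-1.27, 1.26], [0.24, 2.4], [-1.31, 4.45], [0.19, 1.91], [-2.76, 2.76]. Speed limits (rad/s): [2.39, 2.39, 3.14, 3.14, 3.14, 3.14, 3.14].

## Interface

Orientations are given as a unit quaternion [x, y, z, w].
In Python, from bench import * gives the robot as it stands.
- The arm moves only by the tool step_arm, never from a script. Its arguments are lists of equal length, an entry for each row: "claw": the opening in per cent of the stroke, from 0 (shut) to 100 (fully open); "slide": the shift along the tool's x, y, z in units of 25 mm (1.0 is 25 mm), a list of three; "roll": the turn about the tool's z in units of 8 degrees (1.0 is 8 degrees). In form: {"claw": [claw, ...], "slide": [[dx, dy, dz], ...], "roll": [roll, ...]}. A call has 1 to 12 rows; each row is the pose to reach, as a shift and turn from the pose commanded when the call began, along the tool's axes at that moment; what a row does not reach only later rows make up. A row lasts 1/10 s, in which the tool goes at most 50 mm and 8.59 degrees, less where a joint would pass 70% of its speed; a pose out of reach is approached as far as the arm can. A call with a gripper value outside its range is refused whole. The fingers move at their own pace and stop on an object; "force" is the grip in N (left out, the last holds). Time passes only in rows, so rows that repeat a pose let the fingers close. It gives the time, the measured TCP pose, the force and the opening at its end, in the units of the state.
- get_state(): the state, without advancing time (a new reading comes with each control period).
- grab_frame(name): name is "side" or "top" or "wrist"; returns (picture, depth): 400x640x3 uint8, blue, green, red; 400x640 float32, m along the optical axis (not along the pixel's ray), 0 where there is no reading.
- camera_info(name): a dict with "K" (3x3 intrinsics, pixels), "R" (3x3) and "t" (3): a world point X has camera coordinates R X + t. Camera axes: x right, y down, z forward; pixel columns grow to the right and rows downward; lengths in m; the calibration is good to about 2 mm. A picture is of the moment at which its call begins: read the wrist's pose just before it. camera_info takes no time and is no camera call; for the wrist camera it gives the pose at the moment of the call.
- finish_job(): hands the job in, once; it reports no verdict.
Trained networks look in the newest picture that a camera, given by its name, has taken for a name from the list of things; names that differ only in an ending like _2 or _b are one class to them, and where a whole thing is asked for, a point or a joint stands for the part that bears it (a point fixed in the world has none). Each returns a list of dicts, best first, with "p" (0 to 1); they miss things now and then, are a little off and sometimes report something else, mostly with a low value. They report only what shows in the picture. A call takes as long as a camera call.
- recognise(camera, query): "box" ([left, top, right, bottom] in pixels, round what is visible of it).
- landmark_of(camera, query): "location" ([column, row] in pixels: a listed point, or the origin of a listed thing).
The state is a dict: "time_s": time; "joints": joint angles; "qd": joint speeds; "tau": joint torques, N m; "tcp_pos": TCP position; "tcp_rot": TCP orientation; "ft_force": force on the tool from outside, world axes, zero at the start; "torque": the same for the moment, N m; "width": opening from 0.0 (shut) to 1.0 (fully open).
Only numpy, scipy, OpenCV 4.12 (cv2) and the standard library are available. Lean on these libraries where they do the work, as an engineer would, in place of code of your own. Each camera call takes 0.05 s, during which the arm holds its last target.

## Working session

There is one attempt and no reset: what is moved stays moved. The work goes in short steps, Python scripts to look and compute and a tool call to move; the robot and the scene stay as the last step left them, time stands still between calls to the robot, and variables do not carry over. Pictures are saved under pics/ and viewed, and the job is handed in when it is done.

Besides the shell and the picture viewer there is one more tool, called after ">>>" by a JSON object that holds its "api" and its "payload". step_arm: Moves the arm, as the interface text tells. Its arguments: {"type":"object","properties":{"claw":{"type":"array"},"slide":{"type":"array"},"roll":{"type":"array"},"force":{"type":"number"}},"required":["claw","slide","roll"]}

```bash
ls; mkdir -p pics; python3 - <<'E'
from bench import *
import cv2
print(get_state())
for n in ("top","side"):
    p,d=grab_frame(n); cv2.imwrite(f"pics/{n}0.png",p)
    print(n,camera_info(n))
    for q in ("transformer","spray_can","bottle","capacitor","stock_tray","mat","mount","relay","heatsink"):
        print(q,recognise(n,q)[:2],landmark_of(n,q)[:2])
E
```

```text
pics
{'time_s': 0.0, 'joints': array([-1.40515876,  0.5371939 , -0.00444115,  1.53888463,  0.00261674,
        1.06729578, -0.07123837]), 'qd': array([ 0.00022799,  0.00206506, -0.0008333 ,  0.00020331,  0.00106855,
        0.00051287,  0.00208548]), 'tau': array([-2.99755766e-04, -5.83401310e+01,  1.04870830e+00, -2.59101695e+01,
        1.23893417e-02,  9.72185255e-03, -1.87098925e-05]), 'tcp_pos': array([0.14921575, 0.63193547, 0.20479065]), 'tcp_rot': array([ 1.15637525e-01,  9.93291082e-01, -8.87445108e-04, -3.11007610e-05]), 'ft_force': array([ 0.28732022, -0.0716401 ,  0.54765284]), 'torque': array([ 0.02783804, -0.04317865, -0.01279085]), 'width': 0.9990404019756277}
top {'K': array([[486.18254223,   0.        , 316.77378701],
       [  0.        , 486.18254223, 201.04328064],
       [  0.        ,   0.        ,   1.        ]]), 'R': array([[ 0.01894934, -0.99981429, -0.00350688],
       [-0.97690717, -0.01776835, -0.21292408],
       [ 0.21282223,  0.00746066, -0.97706245]]), 't': array([0.00888899, 0.53006459, 0.94421273])}
transformer [{'box': [318.9, 131.9, 353.4, 153.3],
[... 1934 characters left out ...]
[312.4, 188.6], 'p': 0.9}]
stock_tray [{'box': [238.8, 135.4, 353.2, 238.6], 'p': 0.87}] [{'location': [296.8, 182.9], 'p': 0.64}, {'location': [311.0, 188.7], 'p': 0.45}]
mat [{'box': [350.0, 104.3, 440.3, 171.8], 'p': 0.91}] [{'location': [398.6, 136.6], 'p': 0.89}]
mount [{'box': [257.1, 151.6, 283.3, 212.8], 'p': 0.72}, {'box': [282.2, 273.5, 397.5, 386.2], 'p': 0.68}] [{'location': [349.6, 346.2], 'p': 0.64}, {'location': [298.2, 183.8], 'p': 0.58}]
relay [{'box': [302.1, 209.2, 319.2, 229.4], 'p': 0.72}] [{'location': [310.3, 220.7], 'p': 0.79}, {'location': [283.6, 181.0], 'p': 0.67}]
heatsink [{'box': [330.7, 146.1, 349.3, 165.1], 'p': 0.77}] [{'location': [337.5, 159.9], 'p': 0.84}]
```

View pictures.

View pics/top0.png

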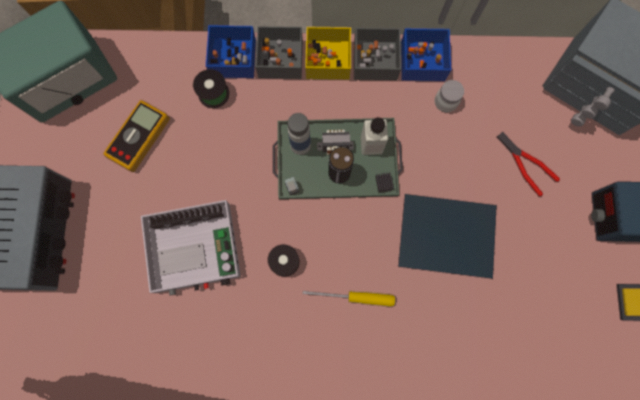

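View pics/side0.png

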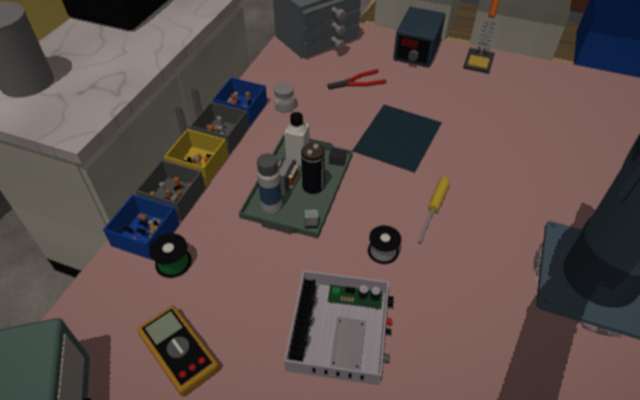

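```bash
cat > h.py <<'E'
from bench import *
import numpy as np, cv2
from scipy.spatial.transform import Rotation as Ro
def cloud(n):
    p,d=grab_frame(n); c=camera_info(n); K=np.array(c["K"]);R=np.array(c["R"]);t=np.array(c["t"])
    v,u=np.mgrid[0:400,0:640]
    X=np.stack([(u-K[0,2])*d/K[0,0],(v-K[1,2])*d/K[1,1],d],-1)
    W=(X-t)@R; W[d==0]=np.nan
    return p,W
def onplane(n,px,z):
    c=camera_info(n);K=np.array(c["K"]);R=np.array(c["R"]);t=np.array(c["t"])
    r=R.T@np.linalg.solve(K,[px[0],px[1],1.]);o=-R.T@t
    return o+r*(z-o[2])/r[2]
def sel(W,xl,yl,zl):
    m=(W[...,0]>xl[0])&(W[...,0]<xl[1])&(W[...,1]>yl[0])&(W[...,1]<yl[1])&(W[...,2]>zl[0])&(W[...,2]<zl[1])
    return W[m]
def tcp():
    s=get_state(); R=Ro.from_quat(s["tcp_rot"]).as_matrix()
    return np.array(s["tcp_pos"]),R
def mv(target,yaw=None):
    """slide units to world TCP target; and roll units so tool y is at world yaw (deg, mod 180)"""
    p,R=tcp(); sl=R.T@(np.array(target)-p)/0.025
    cur=np.degrees(np.arctan2(R[1,1],R[0,1]))
    out=[np.round(sl,2),cur]
    if yaw is not None:
        d=(yaw-cur+90)%180-90; out.append(-d/8)  # tool z down: world yaw + = negative turn
    return out
E
python3 - <<'E'
from h import *
pl={}
for n in ("top","side"):
    for q,z in dict(transformer=.003,spray_can=.003,bottle=.003,capacitor=.003,stock_tray=0,mat=0,mount=.007,relay=.003,heatsink=.003).items():
        l=landmark_of(n,q) if False else None
p,W=cloud("top")
np.save("W0.npy",W)
L=dict(transformer=(337.2,147.4,.003),spray_can=(298.8,145.7,.003),bottle=(371.4,141.2,.003),capacitor=(337.5,171.9,.003),stock_tray=(336,159.9,0),mat=(446.2,237.2,0),mount=(181.1,258.1,.007),relay=(293.3,189.6,.003),heatsink=(383.2,182.2,.003))
for q,(u,v,z) in L.items(): print(q,onplane("top",(u,v),z).round(4))
L2=dict(transformer=(283,182.1,.003),spray_can=(271.3,205.6,.003),bottle=(297.4,155.8,.003),capacitor=(312.4,188.6,.003),stock_tray=(296.8,182.9,0),mat=(398.6,136.6,0),mount=(349.6,346.2,.007),relay=(310.3,220.7,.003),heatsink=(337.5,159.9,.003))
print()
for q,(u,v,z) in L2.items(): print(q,onplane("side",(u,v),z).round(4))
# top regions from depth
S=W[105:205,265:410]
for lo,hi in ((.145,.16),(.135,.147),(.12,.135),(.1,.12)):
    P=sel(W,(.4,.9),(-.3,.3),(lo,hi)); print(lo,len(P)); 
im=p[95:300,130:510]; cv2.imwrite("pics/top1.png",cv2.resize(im,None,fx=2.1,fy=2.1,interpolation=cv2.INTER_CUBIC))
E
```

```text
transformer [ 0.6646 -0.024   0.003 ]
spray_can [0.6671 0.0616 0.003 ]
bottle [ 0.6805 -0.1002  0.003 ]
capacitor [ 0.6081 -0.0252  0.003 ]
stock_tray [ 0.6365 -0.0217  0.    ]
mat [ 0.468  -0.2596  0.    ]
mount [0.4121 0.3034 0.007 ]
relay [0.5662 0.0709 0.003 ]
heatsink [ 0.5865 -0.1256  0.003 ]

transformer [ 0.6736 -0.0167  0.003 ]
spray_can [0.6693 0.0567 0.003 ]
bottle [ 0.676  -0.1077  0.003 ]
capacitor [ 0.6043 -0.0218  0.003 ]
stock_tray [ 0.6447 -0.0281  0.    ]
mat [ 0.4701 -0.2633  0.    ]
mount [0.4062 0.3072 0.007 ]
relay [0.5748 0.0659 0.003 ]
heatsink [ 0.5826 -0.1285  0.003 ]
0.145 40
0.135 361
0.12 215
0.1 797
```

View pics/top1.png

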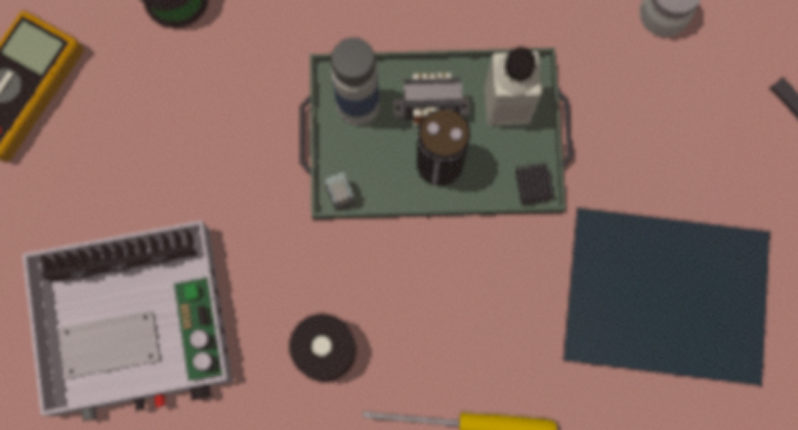

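```bash
python3 - <<'E'
from h import *
W=np.load("W0.npy")
def mid(P): 
    return ((P[:,:2].min(0)+P[:,:2].max(0))/2).round(4),P[:,:2].mean(0).round(4),np.ptp(P[:,:2],0).round(3),len(P),P[:,2].mean().round(4)
for n,xl,yl,zl in (("can",(.62,.73),(.02,.1),(.136,.15)),("bottle",(.62,.75),(-.15,-.07),(.125,.145)),("cap",(.55,.66),(-.07,.02),(.104,.12)),("trafo",(.645,.72),(-.065,.025),(.045,.06)),("shoulder",(.62,.75),(-.15,-.07),(.09,.104)),("relay",(.54,.61),(.04,.11),(.03,.045)),("hs",(.54,.62),(-.16,-.09),(.02,.035))):
    P=sel(W,xl,yl,zl); print(n,mid(P) if len(P) else 0)
# tray rim rect
P=sel(W,(.52,.75),(-.2,.15),(.013,.024)); print("rim",cv2.minAreaRect(P[:,:2].astype(np.float32)*1000))
P=sel(W,(.3,.53),(.2,.42),(.033,.048)); print("chassis",cv2.minAreaRect(P[:,:2].astype(np.float32)*1000))
# mat corners from crop pixels
f=lambda c:(130+c[0]/2.1,95+c[1]/2.1)
M=np.array([onplane("top",f(c),.004)[:2] for c in ((578,209),(769,232),(761,385),(565,359))]);print(M.round(4),M.mean(0))
Q=np.array([onplane("top",f(c),.007)[:2] for c in ((62,328),(154,313),(160,361),(69,378))]);print(Q.round(4),Q.mean(0))
T=np.array([onplane("top",f(c),.018)[:2] for c in ((312,53),(554,50),(566,211),(314,217))]);print(T.round(4),T.mean(0))
E
```

```text
can (array([0.6671, 0.0595]), array([0.6661, 0.0589]), array([0.041, 0.039]), 337, np.float64(0.1429))
bottle (array([ 0.6698, -0.0978]), array([ 0.6696, -0.0982]), array([0.027, 0.028]), 167, np.float64(0.1329))
cap (array([ 0.6047, -0.0281]), array([ 0.6034, -0.0276]), array([0.049, 0.048]), 490, np.float64(0.1131))
trafo (array([ 0.6666, -0.0186]), array([ 0.6665, -0.0184]), array([0.042, 0.058]), 434, np.float64(0.0513))
shoulder (array([ 0.6697, -0.0985]), array([ 0.6618, -0.0958]), array([0.047, 0.047]), 216, np.float64(0.0987))
relay (array([0.5695, 0.0741]), array([0.5684, 0.0744]), array([0.032, 0.026]), 131, np.float64(0.0382))
hs (array([ 0.5858, -0.1226]), array([ 0.5808, -0.1251]), array([0.066, 0.064]), 185, np.float64(0.0261))
rim ((637.342041015625, -22.40325927734375), (177.88424682617188, 283.482177734375), 2.630516767501831)
chassis ((431.569091796875, 281.51458740234375), (168.8843536376953, 181.01394653320312), 11.209278106689453)
[[ 0.5594 -0.1731]
 [ 0.5386 -0.3693]
 [ 0.3823 -0.352 ]
 [ 0.4045 -0.157 ]] [ 0.47119448 -0.26283837]
[[0.4259 0.3503]
 [0.4428 0.2585]
 [0.3946 0.2491]
 [0.3761 0.3389]] [0.40985063 0.29921799]
[[ 0.7206  0.1074]
 [ 0.7285 -0.1486]
 [ 0.5538 -0.1583]
 [ 0.5428  0.099 ]] [ 0.6364136 -0.0251091]
```

```bash
python3 - <<'E'
from h import *
print(mv([.604,-.028,.21],0))
E
```

```text
[array([-23.77, -21.54,  -0.17]), np.float64(76.72105392320579), np.float64(9.590131740400723)]
```

>>> {"api": "step_arm", "payload": {"claw": [100, 100, 100, 100, 100, 100, 100, 100, 100, 100, 100, 100], "slide": [[-23.8, -21.5, -0.2], [-23.8, -21.5, -0.2], [-23.8, -21.5, -0.2], [-23.8, -21.5, -0.2], [-23.8, -21.5, -0.2], [-23.8, -21.5, -0.2], [-23.8, -21.5, -0.2], [-23.8, -21.5, -0.2], [-23.8, -21.5, -0.2], [-23.8, -21.5, -0.2], [-23.8, -21.5, -0.2], [-23.8, -21.5, -0.2]], "roll": [9.6, 9.6, 9.6, 9.6, 9.6, 9.6, 9.6, 9.6, 9.6, 9.6, 9.6, 9.6], "force": 40}}

```text
time_s: 3.15
tcp_pos: [0.4913, 0.1373, 0.2098]
tcp_rot: [0.707, 0.707, 0.001, 0.0]
ft_force: [0.7, 1.4, 0.5]
width: 1.002
```

```bash
python3 - <<'E'
from h import *
print(tcp(),get_state()["joints"],mv([.604,-.028,.21],0))
E
```

```text
(array([0.49126199, 0.13734801, 0.20984474]), array([[ 8.95697479e-04,  9.99999283e-01,  7.94915590e-04],
       [ 9.99999383e-01, -8.96219751e-04,  6.56903349e-04],
       [ 6.57615297e-04,  7.94326713e-04, -9.99999468e-01]])) [-0.75614398  0.31218309  0.48329559  1.92342157 -0.17733829  0.94637293
 -0.18958035] [array([-6.61,  4.52, -0.01]), np.float64(-0.05134963234540825), np.float64(-0.006418704043175794)]
```

>>> {"api": "step_arm", "payload": {"claw": [100, 100, 100, 100, 100, 100, 100], "slide": [[-6.6, 4.5, 0], [-6.6, 4.5, 0], [-6.6, 4.5, 0], [-6.6, 4.5, 0], [-6.6, 4.5, 0], [-6.6, 4.5, 0], [-6.6, 4.5, 0]], "roll": [0, 0, 0, 0, 0, 0, 0]}}

```text
time_s: 3.85
tcp_pos: [0.6021, -0.0247, 0.2092]
tcp_rot: [0.707, 0.707, 0.0, -0.001]
ft_force: [-0.2, 0.4, 0.4]
width: 0.997
```

```bash
python3 - <<'E'
from h import *
print(tcp()[0]); p,W=cloud("wrist"); cv2.imwrite("pics/w1.png",p)
def mid(P): 
    return ((P[:,:2].min(0)+P[:,:2].max(0))/2).round(4),P[:,:2].mean(0).round(4),np.ptp(P[:,:2],0).round(3),len(P),P[:,2].mean().round(4)
for n,xl,yl,zl in (("can",(.62,.73),(.02,.1),(.136,.15)),("bottle",(.62,.75),(-.15,-.07),(.125,.145)),("cap",(.55,.66),(-.07,.02),(.104,.12)),("trafo",(.645,.72),(-.065,.025),(.045,.06))):
    P=sel(W,xl,yl,zl); print(n,mid(P) if len(P) else 0)
for q in ("transformer","spray_can","bottle","capacitor"): print(q,recognise("wrist",q)[:1])
E
```

```text
[ 0.60211556 -0.02473996  0.20920378]
can (array([0.6672, 0.0573]), array([0.6667, 0.0576]), array([0.04 , 0.039]), 3348, np.float64(0.1426))
bottle (array([ 0.6702, -0.0997]), array([ 0.6698, -0.098 ]), array([0.027, 0.029]), 1010, np.float64(0.132))
cap (array([ 0.6055, -0.0289]), array([ 0.6055, -0.0277]), array([0.05 , 0.049]), 3077, np.float64(0.1125))
trafo (array([ 0.6671, -0.0198]), array([ 0.6667, -0.019 ]), array([0.044, 0.059]), 2135, np.float64(0.0509))
transformer [{'box': [354.9, 128.4, 405.7, 208.4], 'p': 0.97}]
spray_can [{'box': [356.8, 52.4, 450.4, 118.7], 'p': 0.78}]
bottle [{'box': [351.7, 219.7, 421.7, 309.1], 'p': 0.58}]
capacitor [{'box': [284.1, 151.3, 350.8, 231.5], 'p': 0.6}]
```

View pics/w1.png

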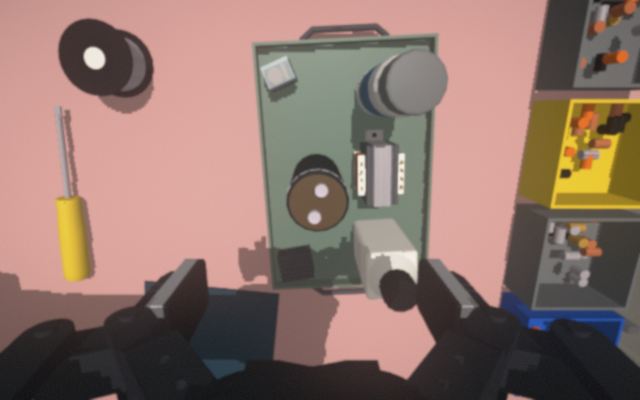

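>>> {"api": "step_arm", "payload": {"claw": [100, 100, 100, 100, 100, 100, 100, 0, 0, 0, 0, 0], "slide": [[-0.1, 0.1, 0], [-0.1, 0.1, 1.2], [-0.1, 0.1, 2.4], [-0.1, 0.1, 3.6], [-0.1, 0.1, 4.8], [-0.1, 0.1, 5.5], [-0.1, 0.1, 5.5], [-0.1, 0.1, 5.5], [-0.1, 0.1, 5.5], [-0.1, 0.1, 5.5], [-0.1, 0.1, 5.5], [-0.1, 0.1, 5.5]], "roll": [0, 0, 0, 0, 0, 0, 0, 0, 0, 0, 0, 0], "force": 40}}

```text
time_s: 5.3
tcp_pos: [0.6064, -0.0288, 0.0737]
tcp_rot: [0.708, 0.707, 0.001, 0.001]
ft_force: [-0.6, 0.0, 7.1]
width: 0.568
```

>>> {"api": "step_arm", "payload": {"claw": [0, 0, 0, 0, 0, 0, 0, 0], "slide": [[0, 0, 0], [0, 0, 0], [0, 0, -0.4], [0, 0, -1.0], [0, 0, -1.6], [0, 0, -2.2], [0, 0, -2.6], [0, 0, -2.6]], "roll": [0, 0, 0, 0, 0, 0, 0, 0]}}

```text
time_s: 6.1
tcp_pos: [0.6063, -0.0288, 0.139]
tcp_rot: [0.708, 0.707, 0.001, 0.001]
ft_force: [-0.4, -1.0, -3.0]
width: 0.566
```

```bash
python3 - <<'E'
from h import *
print(get_state()["ft_force"],get_state()["width"],mv([.463,-.333,.139],0))
p,W=cloud("side"); cv2.imwrite("pics/s2.png",p)
E
```

```text
[-0.43958649 -0.96026154 -2.98738634] 0.5663471041607754 [array([-12.17,  -5.72,  -0.02]), np.float64(-0.07917518379728904), np.float64(-0.0098968979746612)]
```

View pics/s2.png

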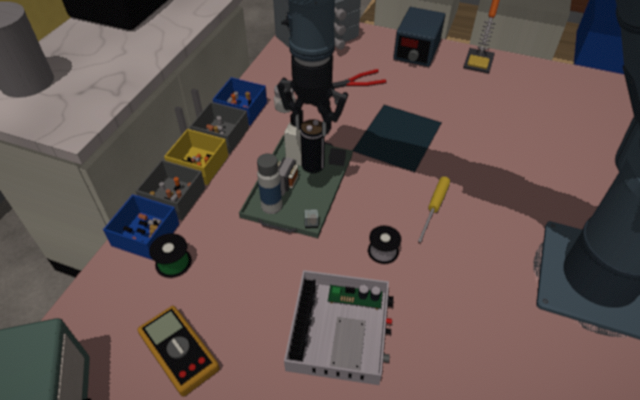

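The capacitor hangs upright in the gripper at about (312,148), and the other things are undisturbed.

>>> {"api": "step_arm", "payload": {"claw": [0, 0, 0, 0, 0, 0, 0, 0, 0, 0, 0, 0], "slide": [[-0.4, -0.2, 0], [-1.3, -0.6, 0], [-2.6, -1.2, 0], [-4.0, -1.9, 0], [-5.4, -2.5, 0], [-6.8, -3.2, 0], [-8.2, -3.9, 0], [-9.6, -4.5, 0], [-10.8, -5.1, 0], [-11.7, -5.5, 0], [-12.2, -5.7, 0], [-12.2, -5.7, 0]], "roll": [0, 0, 0, 0, 0, 0, 0, 0, 0, 0, 0, 0]}}

```text
time_s: 7.35
tcp_pos: [0.4603, -0.3356, 0.1366]
tcp_rot: [0.709, 0.705, -0.001, -0.0]
ft_force: [-0.4, -0.1, -3.4]
width: 0.568
```

>>> {"api": "step_arm", "payload": {"claw": [0, 0, 0, 0, 0, 0, 0], "slide": [[0, 0, 0.6], [0, 0, 1.2], [0, 0, 1.7], [0, 0, 2.1], [0, 0, 2.4], [0, 0, 2.4], [0, 0, 2.4]], "roll": [0, 0, 0, 0, 0, 0, 0]}}

```text
time_s: 8.05
tcp_pos: [0.4622, -0.3337, 0.077]
tcp_rot: [0.708, 0.707, -0.0, 0.0]
ft_force: [0.5, -0.3, -2.1]
width: 0.564
```

Lower in 1 mm steps until contact.

>>> {"api": "step_arm", "payload": {"claw": [0, 0, 0, 0], "slide": [[0, 0, 0.04], [0, 0, 0.08], [0, 0, 0.1], [0, 0, 0.1]], "roll": [0, 0, 0, 0]}}

```text
time_s: 8.45
tcp_pos: [0.4623, -0.3337, 0.0748]
tcp_rot: [0.708, 0.707, 0.0, 0.0]
ft_force: [0.1, -0.7, -0.1]
width: 0.559
```

>>> {"api": "step_arm", "payload": {"claw": [70, 100, 100, 100, 100, 100, 100, 100, 100, 100, 100], "slide": [[0, 0, 0], [0, 0, 0], [0, 0, 0], [0, 0, 0], [0, 0, -0.6], [0, 0, -1.6], [0, 0, -2.8], [0, 0, -4.0], [0, 0, -5.2], [0, 0, -5.6], [0, 0, -5.6]], "roll": [0, 0, 0, 0, 0, 0, 0, 0, 0, 0, 0]}}

```text
time_s: 9.55
tcp_pos: [0.463, -0.3342, 0.2165]
tcp_rot: [0.708, 0.707, 0.001, 0.002]
ft_force: [0.1, -0.4, -0.4]
width: 0.999
```

```bash
python3 - <<'E'
from h import *
print(mv([.667,.058,.215],0))
p,W=cloud("side"); cv2.imwrite("pics/s3.png",p)
E
```

```text
[array([15.7 ,  8.14,  0.06]), np.float64(-0.08235464326076851), np.float64(-0.01029433040759642)]
```

View pics/s3.png

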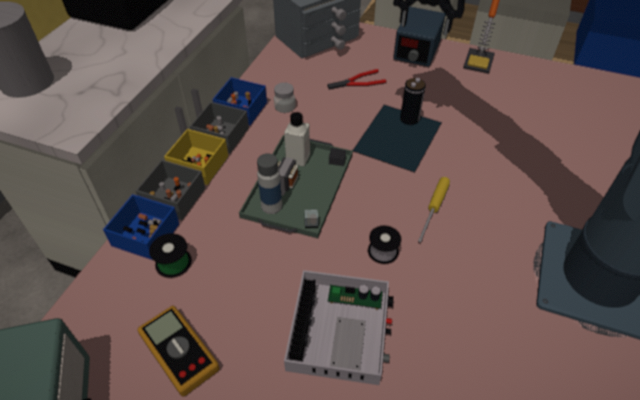

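The capacitor stands upright on the mat near its far edge, around (412,100). Next is the spray can.

>>> {"api": "step_arm", "payload": {"claw": [100, 100, 100, 100, 100, 100, 100, 100, 100, 100, 100, 100], "slide": [[15.7, 8.1, 0], [15.7, 8.1, 0], [15.7, 8.1, 0], [15.7, 8.1, 0], [15.7, 8.1, 0], [15.7, 8.1, 0], [15.7, 8.1, 0], [15.7, 8.1, 0], [15.7, 8.1, 0], [15.7, 8.1, 0], [15.7, 8.1, 0], [15.7, 8.1, 0]], "roll": [0, 0, 0, 0, 0, 0, 0, 0, 0, 0, 0, 0]}}

```text
time_s: 10.8
tcp_pos: [0.6641, 0.0566, 0.2133]
tcp_rot: [0.708, 0.706, -0.001, -0.0]
ft_force: [0.2, -0.9, 0.3]
width: 0.997
```

```bash
python3 - <<'E'
from h import *
print(mv([.667,.058,.105],0))
E
```

```text
[array([0.06, 0.12, 4.33]), np.float64(-0.20197412745053248), np.float64(-0.025246765931315807)]
```

>>> {"api": "step_arm", "payload": {"claw": [100, 100, 100, 100, 100, 100, 0, 0, 0, 0, 0, 0], "slide": [[0, 0.1, 0.5], [0, 0.1, 1.6], [0, 0.1, 2.8], [0, 0.1, 3.8], [0, 0.1, 4.2], [0, 0.1, 4.2], [0, 0.1, 4.2], [0, 0.1, 4.2], [0, 0.1, 4.2], [0, 0.1, 4.2], [0, 0.1, 4.2], [0, 0.1, 4.2]], "roll": [0, 0, 0, 0, 0, 0, 0, 0, 0, 0, 0, 0]}}

```text
time_s: 12.0
tcp_pos: [0.6688, 0.0587, 0.111]
tcp_rot: [0.708, 0.707, 0.001, 0.001]
ft_force: [-1.1, 0.4, 6.9]
width: 0.45
```

>>> {"api": "step_arm", "payload": {"claw": [0, 0, 0, 0, 0, 0, 0, 0, 0], "slide": [[0, 0, 0], [0, 0, 0], [0, 0, -0.4], [0, 0, -1.0], [0, 0, -1.6], [0, 0, -2.2], [0, 0, -2.6], [0, 0, -2.6], [0, 0, -2.6]], "roll": [0, 0, 0, 0, 0, 0, 0, 0, 0]}}

```text
time_s: 12.9
tcp_pos: [0.6675, 0.0588, 0.1744]
tcp_rot: [0.708, 0.707, 0.0, -0.0]
ft_force: [0.5, -1.2, -2.3]
width: 0.449
```

```bash
python3 - <<'E'
from h import *
print(get_state()["ft_force"],get_state()["width"],mv([.471,-.263,.176],0))
p,W=cloud("side"); cv2.imwrite("pics/s4.png",p[60:260,180:480])
E
```

```text
[ 0.47913147 -1.19302926 -2.31181848] 0.44949308962299045 [array([-12.88,  -7.84,  -0.06]), np.float64(-0.07190825138610055), np.float64(-0.008988531423263169)]
```

View pics/s4.png

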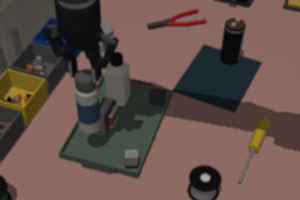

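The can is held upright and lifted off, at about (88,105) in the crop. Carrying it to the mat centre.

>>> {"api": "step_arm", "payload": {"claw": [0, 0, 0, 0, 0, 0, 0, 0, 0, 0, 0, 0], "slide": [[-0.2, -0.4, 0], [-1.0, -1.3, 0], [-2.2, -2.2, 0], [-3.7, -3.0, 0], [-5.2, -3.8, 0], [-6.8, -4.6, 0], [-8.4, -5.4, 0], [-10.0, -6.2, 0], [-11.3, -6.9, 0], [-12.3, -7.5, 0], [-12.9, -7.8, 0], [-12.9, -7.8, 0]], "roll": [0, 0, 0, 0, 0, 0, 0, 0, 0, 0, 0, 0]}}

```text
time_s: 14.15
tcp_pos: [0.4699, -0.2663, 0.174]
tcp_rot: [0.709, 0.705, -0.001, -0.0]
ft_force: [0.9, -0.2, -1.5]
width: 0.448
```

>>> {"api": "step_arm", "payload": {"claw": [0, 0, 0, 0, 0, 0, 0, 0], "slide": [[0, 0, 0.2], [0, 0, 0.8], [0, 0, 1.4], [0, 0, 1.9], [0, 0, 2.2], [0, 0, 2.4], [0, 0, 2.4], [0, 0, 2.4]], "roll": [0, 0, 0, 0, 0, 0, 0, 0]}}

```text
time_s: 14.95
tcp_pos: [0.4725, -0.2637, 0.1147]
tcp_rot: [0.708, 0.707, 0.0, 0.0]
ft_force: [0.2, -0.1, -1.6]
width: 0.451
```

>>> {"api": "step_arm", "payload": {"claw": [0, 0, 0, 0, 0], "slide": [[0, 0, 0.04], [0, 0, 0.08], [0, 0, 0.12], [0, 0, 0.12], [0, 0, 0.12]], "roll": [0, 0, 0, 0, 0]}}

```text
time_s: 15.45
tcp_pos: [0.4727, -0.2638, 0.112]
tcp_rot: [0.708, 0.707, 0.0, 0.001]
ft_force: [-0.8, 0.5, 4.3]
width: 0.448
```

Contact (+4 N). Release and rise.

>>> {"api": "step_arm", "payload": {"claw": [60, 100, 100, 100, 100, 100, 100, 100, 100, 100, 100], "slide": [[0, 0, 0], [0, 0, 0], [0, 0, 0], [0, 0, 0], [0, 0, -0.6], [0, 0, -1.6], [0, 0, -2.8], [0, 0, -3.6], [0, 0, -4.0], [0, 0, -4.0], [0, 0, -4.0]], "roll": [0, 0, 0, 0, 0, 0, 0, 0, 0, 0, 0]}}

```text
time_s: 16.55
tcp_pos: [0.4718, -0.2632, 0.2105]
tcp_rot: [0.708, 0.707, -0.0, -0.001]
ft_force: [-0.5, -0.7, -0.0]
width: 1.002
```

```bash
python3 - <<'E'
from h import *
print(mv([.670,-.0985,.21],0))
p,W=cloud("side"); cv2.imwrite("pics/s5.png",p[60:260,180:480])
E
```

```text
[array([6.6 , 7.92, 0.02]), np.float64(-0.06513964204556694), np.float64(-0.00814245525569568)]
```

View pics/s5.png

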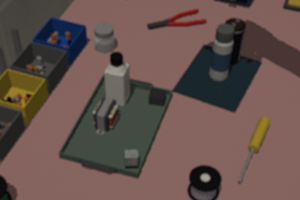

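The can stands beside the capacitor on the mat, at about (222,55) in the crop. Now the bottle.

>>> {"api": "step_arm", "payload": {"claw": [100, 100, 100, 100, 100, 100, 100, 100, 100], "slide": [[6.6, 7.9, 0], [6.6, 7.9, 0], [6.6, 7.9, 0], [6.6, 7.9, 0], [6.6, 7.9, 0], [6.6, 7.9, 0], [6.6, 7.9, 0], [6.6, 7.9, 0], [6.6, 7.9, 0]], "roll": [0, 0, 0, 0, 0, 0, 0, 0, 0]}}

```text
time_s: 17.5
tcp_pos: [0.6685, -0.1012, 0.2112]
tcp_rot: [0.709, 0.706, -0.001, -0.0]
ft_force: [0.2, -0.1, -0.3]
width: 1.0
```

```bash
python3 - <<'E'
from h import *
print(mv([.670,-.0985,.105],0))
E
```

```text
[array([0.11, 0.06, 4.25]), np.float64(-0.2582608102181281), np.float64(-0.032282601277266565)]
```

>>> {"api": "step_arm", "payload": {"claw": [100, 100, 100, 100, 100, 100, 0, 0, 0, 0, 0, 0], "slide": [[0, 0, 0.5], [0, 0, 1.6], [0, 0, 2.8], [0, 0, 3.8], [0, 0, 4.2], [0, 0, 4.2], [0, 0, 4.2], [0, 0, 4.2], [0, 0, 4.2], [0, 0, 4.2], [0, 0, 4.2], [0, 0, 4.2]], "roll": [0, 0, 0, 0, 0, 0, 0, 0, 0, 0, 0, 0]}}

```text
time_s: 18.7
tcp_pos: [0.6736, -0.0994, 0.1096]
tcp_rot: [0.708, 0.707, 0.002, 0.003]
ft_force: [1.8, -0.5, 10.2]
width: 0.005
```

>>> {"api": "step_arm", "payload": {"claw": [0, 0, 0, 0, 0, 0, 0, 0, 0, 0], "slide": [[0, 0, 0], [0, 0, 0], [0, 0, 0], [0, 0, -0.4], [0, 0, -1.0], [0, 0, -1.6], [0, 0, -2.2], [0, 0, -2.6], [0, 0, -2.6], [0, 0, -2.6]], "roll": [0, 0, 0, 0, 0, 0, 0, 0, 0, 0]}}

```text
time_s: 19.7
tcp_pos: [0.6698, -0.0987, 0.1714]
tcp_rot: [0.708, 0.707, 0.0, -0.0]
ft_force: [-0.9, 0.3, -0.4]
width: 0.003
```

```bash
python3 - <<'E'
from h import *
print(get_state()["ft_force"],get_state()["width"],mv([.479,-.192,.172],0))
p,W=cloud("side"); cv2.imwrite("pics/s6.png",p[60:260,180:480])
E
```

```text
[-0.89466151  0.338761   -0.35516232] 0.0031981863236233317 [array([-3.74, -7.63, -0.02]), np.float64(-0.07046559111868425), np.float64(-0.008808198889836305)]
```

View pics/s6.png

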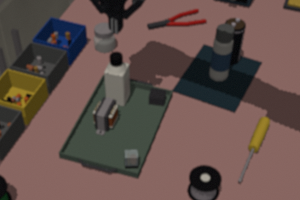

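The grip missed: the fingers shut completely while the bottle still stands at (117,80) in the crop. I'll measure again.

```bash
python3 - <<'E'
from h import *
def mid(P): 
    return ((P[:,:2].min(0)+P[:,:2].max(0))/2).round(4),P[:,:2].mean(0).round(4),np.ptp(P[:,:2],0).round(3),len(P),P[:,2].mean().round(4)
for n in ("top","wrist","side"):
    p,W=cloud(n); cv2.imwrite(f"pics/{n}7.png",p)
    for zl in ((.125,.145),(.104,.125),(.09,.103)):
        P=sel(W,(.62,.75),(-.15,-.05),zl); print(n,zl,mid(P) if len(P) else 0)
E
```

```text
top (0.125, 0.145) 0
top (0.104, 0.125) 0
top (0.09, 0.103) 0
wrist (0.125, 0.145) (array([ 0.6716, -0.1007]), array([ 0.6715, -0.0994]), array([0.029, 0.029]), 1619, np.float64(0.1323))
wrist (0.104, 0.125) (array([ 0.6715, -0.0954]), array([ 0.6709, -0.0906]), array([0.036, 0.027]), 791, np.float64(0.1099))
wrist (0.09, 0.103) (array([ 0.6713, -0.1006]), array([ 0.6712, -0.0925]), array([0.048, 0.048]), 1585, np.float64(0.0983))
side (0.125, 0.145) (array([ 0.6704, -0.0974]), array([ 0.6699, -0.0959]), array([0.028, 0.029]), 119, np.float64(0.1318))
side (0.104, 0.125) (array([ 0.6694, -0.0958]), array([ 0.6675, -0.0894]), array([0.038, 0.035]), 132, np.float64(0.1123))
side (0.09, 0.103) (array([ 0.6701, -0.0982]), array([ 0.665 , -0.0862]), array([0.046, 0.051]), 181, np.float64(0.0975))
```

View pics/wrist7.png

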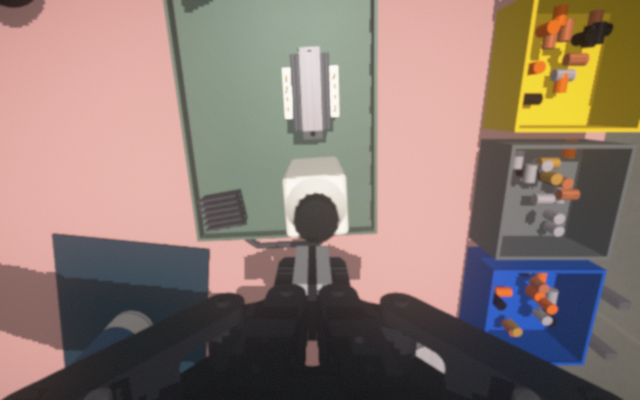

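View pics/side7.png

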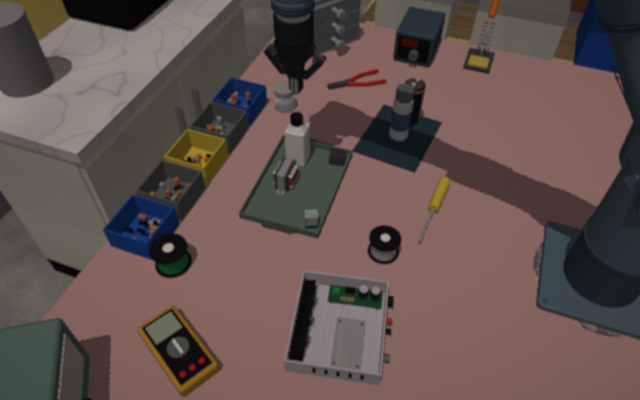

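```bash
python3 - <<'E'
from h import *
p,W=cloud("wrist"); pos,R=tcp(); print(pos)
c=camera_info("wrist");K=np.array(c["K"]);Rc=np.array(c["R"]);t=np.array(c["t"])
def pr(X): q=K@(Rc@X+t); return (q[:2]/q[2]).round(1)
print("tcp px",pr(pos),"grasp",pr(pos-.019*R[:,2]), "cap",pr(np.array([.6715,-.0995,.132])))
print("cam centre",-Rc.T@t)
for v in range(236,300,6): print(v,W[v,300].round(4),W[v,312].round(4),W[v,324].round(4))
E
```

```text
[ 0.66949782 -0.09875896  0.17071945]
tcp px [313.  242.1] grasp [313.1 257.3] cap [316.1 220.1]
cam centre [ 0.6691899  -0.03239602  0.33858854]
236 [ 0.6602 -0.1226  0.0985] [ 0.669  -0.1096  0.133 ] [ 0.6764 -0.1095  0.1334]
242 [ 0.6569 -0.1604  0.0146] [nan nan nan] [ 0.6812 -0.1657  0.0011]
248 [ 0.664  -0.0887  0.2028] [ 0.669  -0.0886  0.2031] [ 0.6741 -0.0891  0.2019]
254 [ 0.6643 -0.0886  0.2094] [ 0.669  -0.0886  0.2093] [ 0.6738 -0.0889  0.2085]
260 [ 0.6644 -0.0887  0.2148] [ 0.669  -0.089   0.2141] [ 0.6736 -0.0887  0.2147]
266 [ 0.6646 -0.0888  0.2198] [ 0.669  -0.0887  0.22  ] [ 0.6735 -0.0891  0.2192]
272 [ 0.6648 -0.0886  0.2251] [ 0.669  -0.0891  0.2241] [ 0.6733 -0.0889  0.2246]
278 [ 0.665  -0.0884  0.23  ] [ 0.6691 -0.088   0.2309] [ 0.6732 -0.0888  0.2292]
284 [ 0.6651 -0.0888  0.2335] [ 0.6691 -0.0893  0.2326] [ 0.673  -0.0884  0.2343]
290 [ 0.6653 -0.0876  0.2397] [ 0.6691 -0.0913  0.2331] [ 0.6729 -0.088   0.2389]
296 [ 0.6654 -0.0877  0.2431] [ 0.6691 -0.0933  0.2335] [ 0.6727 -0.0882  0.2423]
```

```bash
python3 - <<'E'
from h import *
p,W=cloud("wrist"); pos,R=tcp()
c=camera_info("wrist");K=np.array(c["K"]);Rc=np.array(c["R"]);t=np.array(c["t"])
def pr(X): q=K@(Rc@X+t); return (q[:2]/q[2])
for z in (0,-.019,-.04):
    for s in(-.011,0.011):
        u,v=pr(pos+R@[s,0,z]); print(z,s,u.round(1),v.round(1)); cv2.circle(p,(int(u),int(v)),1,(0,0,255),-1)
cv2.imwrite("pics/wz.png",cv2.resize(p[170:330,220:420],None,fx=4,fy=3.7,interpolation=cv2.INTER_CUBIC))
for v in range(180,250,5): print(v,W[v,313].round(4))
E
```

```text
0 -0.011 312.9 261.8
0 0.011 313.0 221.7
-0.019 -0.011 313.1 279.0
-0.019 0.011 313.1 234.8
-0.04 -0.011 313.2 303.1
-0.04 0.011 313.3 253.5
180 [ 0.6698 -0.0804  0.1017]
185 [ 0.6697 -0.083   0.1061]
190 [ 0.6697 -0.0858  0.1089]
195 [ 0.6697 -0.0861  0.1217]
200 [ 0.6697 -0.087   0.1308]
205 [ 0.6697 -0.0899  0.1321]
210 [ 0.6697 -0.0927  0.1333]
215 [ 0.6697 -0.096   0.133 ]
220 [ 0.6697 -0.0992  0.133 ]
225 [ 0.6697 -0.1027  0.1323]
230 [ 0.6697 -0.1058  0.1329]
235 [ 0.6697 -0.1092  0.1326]
240 [ 0.6697 -0.1127  0.1322]
245 [ 0.6699 -0.1632  0.0157]
```

View pics/wz.png

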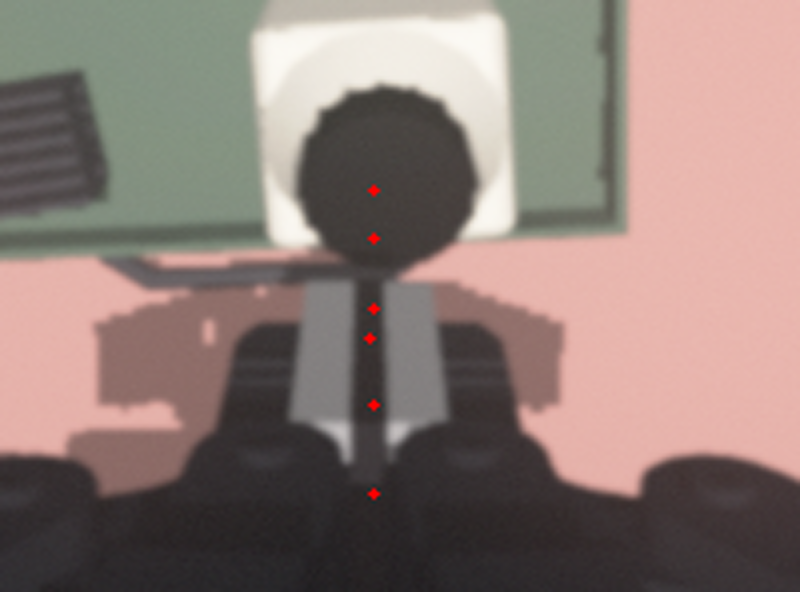

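>>> {"api": "step_arm", "payload": {"claw": [45, 45, 45, 45, 45], "slide": [[0, 0, 0], [0, 0, 0], [0, 0, 0], [0, 0, 0], [0, 0, 0]], "roll": [0, 0, 0, 0, 0]}}

```text
time_s: 20.5
tcp_pos: [0.67, -0.0989, 0.1715]
tcp_rot: [0.708, 0.707, 0.0, 0.0]
ft_force: [-0.1, -0.1, -0.0]
width: 0.451
```

```bash
cat > tip.py <<'E'
from h import *
import sys
p,W=cloud("wrist"); pos,R=tcp(); print(pos,get_state()["width"])
L=(W-pos)@R
m=(np.abs(L[...,1])<.06)&(np.abs(L[...,0])<.016)&(L[...,2]<.0)&(L[...,2]>-.08)
for y0 in np.arange(-.06,.06,.004):
    k=m&(L[...,1]>=y0)&(L[...,1]<y0+.004)
    if k.sum()>3: print(y0.round(3),k.sum(),"max z",L[k][:,2].max().round(4),"x",np.median(L[k][:,0]).round(4))
cv2.imwrite(f"pics/{sys.argv[1]}.png",p)
E
python3 tip.py w45
```

```text
[ 0.66993926 -0.09883036  0.17147552] 0.4473060144005633
-0.056 22 max z -0.0763 x -0.0085
-0.052 128 max z -0.0715 x 0.0108
-0.048 183 max z -0.0713 x 0.012
-0.044 322 max z -0.0691 x 0.0107
-0.04 384 max z -0.0673 x 0.006
-0.036 342 max z -0.0346 x 0.006
-0.032 539 max z -0.033 x 0.0103
-0.028 630 max z -0.0297 x 0.0106
-0.024 1249 max z -0.0265 x 0.0095
-0.02 665 max z -0.0266 x -0.0005
0.016 1265 max z -0.0261 x 0.0015
0.02 923 max z -0.03 x 0.01
0.024 528 max z -0.0301 x 0.0108
0.028 519 max z -0.0328 x 0.0064
0.032 321 max z -0.0399 x 0.0059
0.036 418 max z -0.0685 x 0.0061
0.04 236 max z -0.0693 x 0.0112
0.044 131 max z -0.0714 x 0.012
0.048 131 max z -0.0729 x 0.0108
```

View pics/w45.png

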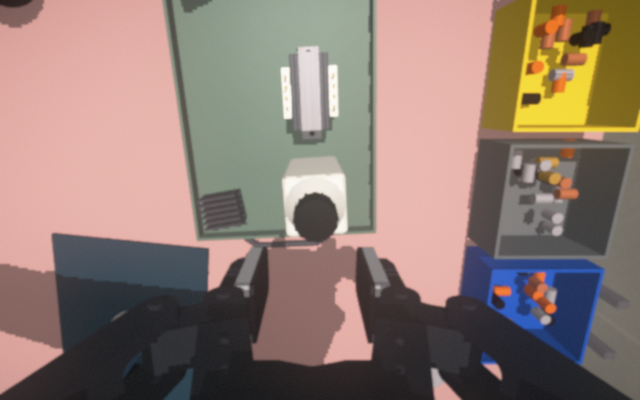

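Both the image and the depth put the real fingertips about 28 mm behind the reported TCP, so my earlier grips held only the top few millimetres. I'll take the bottle 24 mm lower.

>>> {"api": "step_arm", "payload": {"claw": [100, 100, 100, 100, 100, 100, 100, 100, 100, 100, 100], "slide": [[0, 0, 0], [0, 0, 0], [0, 0, 0], [0, 0, 0], [0, 0, 0.5], [0, 0, 1.3], [0, 0, 2.0], [0, 0, 2.7], [0, 0, 3.2], [0, 0, 3.4], [0, 0, 3.4]], "roll": [0, 0, 0, 0, 0, 0, 0, 0, 0, 0, 0]}}

```text
time_s: 21.65
tcp_pos: [0.6695, -0.0989, 0.0856]
tcp_rot: [0.708, 0.707, -0.0, -0.0]
ft_force: [0.1, 0.5, 0.3]
width: 0.997
```

>>> {"api": "step_arm", "payload": {"claw": [0, 0, 0, 0, 0, 0, 0, 0], "slide": [[0, 0, 0], [0, 0, 0], [0, 0, 0], [0, 0, 0], [0, 0, 0], [0, 0, 0], [0, 0, 0], [0, 0, 0]], "roll": [0, 0, 0, 0, 0, 0, 0, 0]}}

```text
time_s: 22.45
tcp_pos: [0.6706, -0.0989, 0.0871]
tcp_rot: [0.708, 0.707, 0.0, 0.001]
ft_force: [0.7, 0.0, 4.5]
width: 0.309
```

>>> {"api": "step_arm", "payload": {"claw": [0, 0, 0, 0, 0, 0, 0, 0], "slide": [[0, 0, 0], [0, 0, -0.4], [0, 0, -1.0], [0, 0, -1.6], [0, 0, -2.2], [0, 0, -2.6], [0, 0, -2.6], [0, 0, -2.6]], "roll": [0, 0, 0, 0, 0, 0, 0, 0]}}

```text
time_s: 23.25
tcp_pos: [0.6698, -0.0987, 0.1515]
tcp_rot: [0.708, 0.707, 0.0, -0.0]
ft_force: [-0.1, 1.0, -2.5]
width: 0.311
```

```bash
python3 - <<'E'
from h import *
print(get_state()["ft_force"],get_state()["width"],mv([.479,-.191,.150],0))
p,W=cloud("side"); cv2.imwrite("pics/s8.png",p[60:260,180:480])
def mid(P): 
    return ((P[:,:2].min(0)+P[:,:2].max(0))/2).round(4),P[:,:2].mean(0).round(4),np.ptp(P[:,:2],0).round(3),len(P),P[:,2].mean().round(4)
p,W=cloud("wrist")
E
```

```text
[-0.1371867   0.99476881 -2.46953333] 0.31119233077134434 [array([-3.7 , -7.63,  0.06]), np.float64(-0.07776374095022588), np.float64(-0.009720467618778983)]
```

View pics/s8.png

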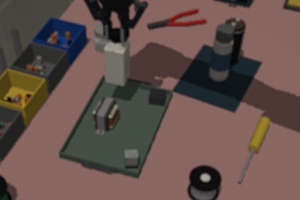

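The bottle is held upright, at about (117,60) in the crop. Carrying it to the mat.

>>> {"api": "step_arm", "payload": {"claw": [0, 0, 0, 0, 0, 0, 0, 0, 0, 0, 0], "slide": [[-0.2, -0.4, 0], [-0.6, -1.2, 0], [-1.1, -2.3, 0], [-1.7, -3.5, 0], [-2.3, -4.7, 0], [-2.9, -5.9, 0], [-3.4, -6.9, 0], [-3.6, -7.4, 0], [-3.7, -7.6, 0], [-3.7, -7.6, 0], [-3.7, -7.6, 0]], "roll": [0, 0, 0, 0, 0, 0, 0, 0, 0, 0, 0]}}

```text
time_s: 24.45
tcp_pos: [0.4812, -0.1903, 0.1515]
tcp_rot: [0.707, 0.707, 0.0, 0.0]
ft_force: [0.2, 0.5, -2.1]
width: 0.31
```

>>> {"api": "step_arm", "payload": {"claw": [0, 0, 0, 0, 0, 0, 0, 0], "slide": [[0, 0, 0.2], [0, 0, 0.8], [0, 0, 1.4], [0, 0, 1.9], [0, 0, 2.2], [0, 0, 2.4], [0, 0, 2.4], [0, 0, 2.4]], "roll": [0, 0, 0, 0, 0, 0, 0, 0]}}

```text
time_s: 25.25
tcp_pos: [0.4801, -0.1913, 0.0917]
tcp_rot: [0.708, 0.707, 0.0, 0.0]
ft_force: [0.1, -0.6, -2.7]
width: 0.312
```

>>> {"api": "step_arm", "payload": {"claw": [0, 0, 0, 0, 0, 0, 0], "slide": [[0, 0, 0.04], [0, 0, 0.08], [0, 0, 0.12], [0, 0, 0.16], [0, 0, 0.18], [0, 0, 0.18], [0, 0, 0.18]], "roll": [0, 0, 0, 0, 0, 0, 0]}}

```text
time_s: 25.95
tcp_pos: [0.4806, -0.1913, 0.0879]
tcp_rot: [0.708, 0.707, 0.001, 0.001]
ft_force: [-0.8, 0.7, 7.7]
width: 0.312
```

>>> {"api": "step_arm", "payload": {"claw": [50, 100, 100, 100, 100, 100, 100, 100, 100, 100, 100], "slide": [[0, 0, 0], [0, 0, 0], [0, 0, 0], [0, 0, 0], [0, 0, -0.6], [0, 0, -1.6], [0, 0, -2.8], [0, 0, -3.6], [0, 0, -4.0], [0, 0, -4.0], [0, 0, -4.0]], "roll": [0, 0, 0, 0, 0, 0, 0, 0, 0, 0, 0]}}

```text
time_s: 27.05
tcp_pos: [0.4793, -0.1907, 0.1861]
tcp_rot: [0.708, 0.707, -0.0, -0.001]
ft_force: [-0.3, 0.1, -0.1]
width: 1.0
```

```bash
python3 - <<'E'
from h import *
print(mv([.667,-.019,.190],2.6))
p,W=cloud("side"); cv2.imwrite("pics/s9.png",p[60:260,180:480])
E
python3 tip.py w100
```

```text
[array([ 6.88,  7.5 , -0.16]), np.float64(-0.06862704668042129), np.float64(-0.3335783808350534)]
[ 0.4789984  -0.19073957  0.18574288] 0.9973775774247312
-0.06 89 max z -0.0471 x 0.0058
-0.056 265 max z -0.0445 x 0.0059
-0.052 356 max z -0.0428 x 0.0099
-0.048 797 max z -0.0416 x 0.0098
-0.044 2061 max z -0.0378 x 0.0016
0.04 2390 max z -0.038 x 0.0029
0.044 706 max z -0.0426 x 0.0099
0.048 129 max z -0.0423 x 0.01
0.052 339 max z -0.0444 x 0.006
```

View pics/s9.png

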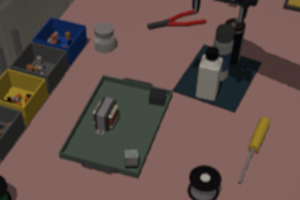

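All three stand upright on the mat, around (210–235, 45–75) in the crop. On to the transformer.

>>> {"api": "step_arm", "payload": {"claw": [100, 100, 100, 100, 100, 100, 100, 100, 100], "slide": [[6.9, 7.5, -0.2], [6.9, 7.5, -0.2], [6.9, 7.5, -0.2], [6.9, 7.5, -0.2], [6.9, 7.5, -0.2], [6.9, 7.5, -0.2], [6.9, 7.5, -0.2], [6.9, 7.5, -0.2], [6.9, 7.5, -0.2]], "roll": [0, 0, 0, 0, 0, 0, 0, 0, 0]}}

```text
time_s: 28.05
tcp_pos: [0.6664, -0.021, 0.1918]
tcp_rot: [0.709, 0.706, -0.001, -0.0]
ft_force: [0.1, 0.3, -0.2]
width: 0.997
```

```bash
python3 - <<'E'
from h import *
p,W=cloud("wrist"); cv2.imwrite("pics/w10.png",p)
P=sel(W,(.63,.71),(-.07,.03),(.045,.06)); r=cv2.minAreaRect((P[:,:2]*1000).astype(np.float32)); print("core",r,len(P),P[:,2].mean())
P=sel(W,(.63,.71),(-.07,.03),(.035,.06)); r=cv2.minAreaRect((P[:,:2]*1000).astype(np.float32)); print("core+wind",r,len(P),P[:,2].mean())
print(mv([.667,-.019,.0],2.6),tcp()[0])
p,W=cloud("top"); cv2.imwrite("pics/t10.png",p)
for n,zl in (("can",(.137,.15)),("bot",(.128,.137)),("cap",(.105,.117))):
    P=sel(W,(.36,.58),(-.4,-.15),zl); print(n,len(P),cv2.minEnclosingCircle((P[:,:2]*1000).astype(np.float32)) if len(P) else 0)
E
```

```text
core ((667.5282592773438, -20.150659561157227), (43.53202819824219, 59.31988525390625), 2.7011234760284424) 2311 0.05114653009652391
core+wind ((667.6805419921875, -20.141082763671875), (44.03850555419922, 59.32731628417969), 2.4299943447113037) 2805 0.04983768572142091
[array([0.07, 0.02, 7.68]), np.float64(-0.22947046827581943), np.float64(-0.3536838085344769)] [ 0.6665978  -0.02075396  0.19196256]
can 389 ((474.8450012207031, -232.6468048095703), 49.71849060058594)
bot 206 ((469.04095458984375, -224.3511962890625), 49.505699157714844)
cap 691 ((467.8826904296875, -262.8252258300781), 94.83340454101562)
```

View pics/w10.png

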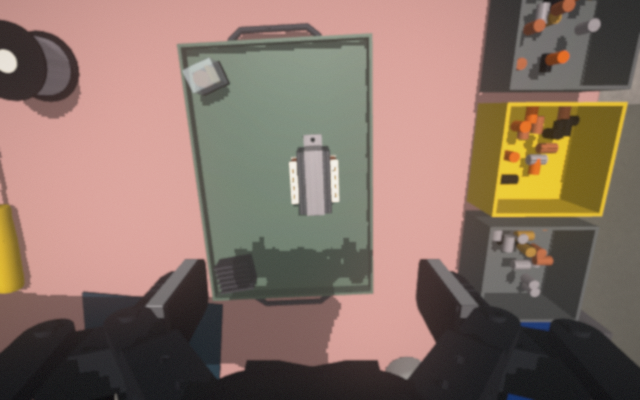

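View pics/t10.png

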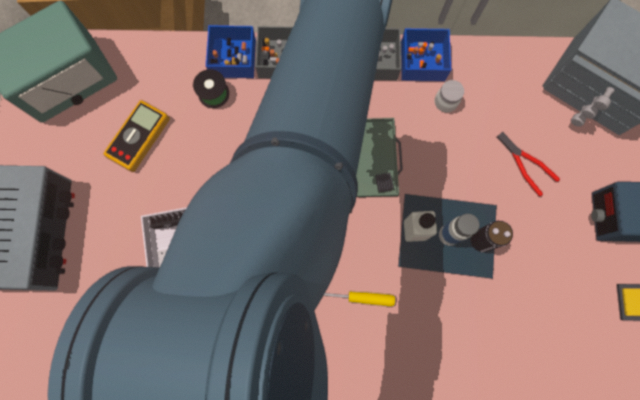

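The transformer is at about (314,180) in the wrist view with nothing near it. Descending with the jaws at 80%.

>>> {"api": "step_arm", "payload": {"claw": [80, 80, 80, 80, 80, 80, 80, 80, 80, 80, 80, 80], "slide": [[0, 0, 1], [0, 0, 2], [0, 0, 3], [0, 0, 4], [0, 0, 5], [0, 0, 6], [0, 0, 6.6], [0, 0, 7.2], [0, 0, 7.5], [0, 0, 7.6], [0, 0, 7.6], [0, 0, 7.6]], "roll": [-0.4, -0.4, -0.4, -0.4, -0.4, -0.4, -0.4, -0.4, -0.4, -0.4, -0.4, -0.4]}}

```text
time_s: 29.35
tcp_pos: [0.6683, -0.0189, 0.0029]
tcp_rot: [0.688, 0.726, 0.001, 0.001]
ft_force: [-0.6, -0.5, -0.0]
width: 0.802
```

>>> {"api": "step_arm", "payload": {"claw": [0, 0, 0, 0, 0, 0, 0, 0, 0], "slide": [[0, 0, 0], [0, 0, 0], [0, 0, 0], [0, 0, 0], [0, 0, 0], [0, 0, 0], [0, 0, 0], [0, 0, 0], [0, 0, 0]], "roll": [0, 0, 0, 0, 0, 0, 0, 0, 0], "force": 60}}

```text
time_s: 30.25
tcp_pos: [0.6684, -0.0188, 0.003]
tcp_rot: [0.688, 0.726, 0.001, 0.001]
ft_force: [-0.3, -0.7, 6.1]
width: 0.497
```

>>> {"api": "step_arm", "payload": {"claw": [0, 0, 0, 0, 0, 0, 0, 0, 0], "slide": [[0, 0, -0.3], [0, 0, -0.8], [0, 0, -1.4], [0, 0, -2.0], [0, 0, -2.6], [0, 0, -3.2], [0, 0, -3.7], [0, 0, -4.0], [0, 0, -4.0]], "roll": [0, 0, 0, 0, 0, 0, 0, 0, 0]}}

```text
time_s: 31.15
tcp_pos: [0.6684, -0.0189, 0.1033]
tcp_rot: [0.688, 0.726, 0.001, 0.001]
ft_force: [0.0, 0.3, -5.4]
width: 0.499
```

```bash
python3 - <<'E'
from h import *
print(get_state()["ft_force"],get_state()["width"],mv([.410,.301,.13],11))
p,W=cloud("side"); cv2.imwrite("pics/s11.png",p[60:260,180:480])
E
```

```text
[ 0.0412794   0.25765285 -5.41509034] 0.4991262075028566 [array([13.34, -9.62, -1.09]), np.float64(3.1194643186515445), np.float64(-0.985066960168556)]
```

View pics/s11.png

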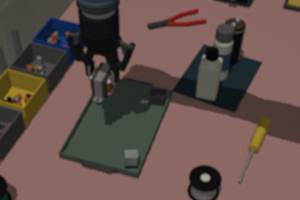

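The transformer hangs level in the gripper, at about (102,80) in the crop. Carrying it to the chassis.

>>> {"api": "step_arm", "payload": {"claw": [0, 0, 0, 0, 0, 0, 0, 0, 0, 0, 0, 0], "slide": [[0.4, -0.3, -0.3], [1.2, -0.9, -0.6], [2.3, -1.7, -1.0], [3.6, -2.6, -1.1], [4.9, -3.5, -1.1], [6.2, -4.5, -1.1], [7.5, -5.4, -1.1], [8.8, -6.3, -1.1], [10.1, -7.3, -1.1], [11.4, -8.2, -1.1], [12.4, -8.9, -1.1], [13.0, -9.4, -1.1]], "roll": [0, 0, 0, 0, -0.2, -0.4, -0.6, -0.8, -1, -1, -1, -1]}}

```text
time_s: 32.4
tcp_pos: [0.4121, 0.2956, 0.1293]
tcp_rot: [0.634, 0.774, -0.0, -0.001]
ft_force: [-0.2, 0.1, -4.6]
width: 0.493
```

>>> {"api": "step_arm", "payload": {"claw": [0, 0, 0, 0], "slide": [[0.2, -0.1, 0], [0.3, -0.2, 0], [0.3, -0.2, 0], [0.3, -0.2, 0]], "roll": [0, 0, 0, 0]}}

```text
time_s: 32.8
tcp_pos: [0.4096, 0.2981, 0.1295]
tcp_rot: [0.636, 0.772, -0.0, 0.0]
ft_force: [-0.7, 0.5, -5.3]
width: 0.496
```

```bash
python3 - <<'E'
from h import *
pos,R=tcp();print(pos)
for n in ("wrist","top","side"):
    p,W=cloud(n); cv2.imwrite(f"pics/{n}12.png",p)
    if n=="wrist": np.save("W12.npy",W)
    print(n,landmark_of(n,"mount")[:2],landmark_of(n,"transformer")[:1])
E
```

```text
[0.40958596 0.29812741 0.12947249]
wrist [] [{'location': [313.2, 243.0], 'p': 0.7}]
top [{'location': [181.5, 258.2], 'p': 0.91}] [{'location': [166.3, 253.9], 'p': 0.67}]
side [{'location': [346.7, 342.5], 'p': 0.73}] [{'location': [350.1, 304.0], 'p': 0.6}]
```

View pics/wrist12.png

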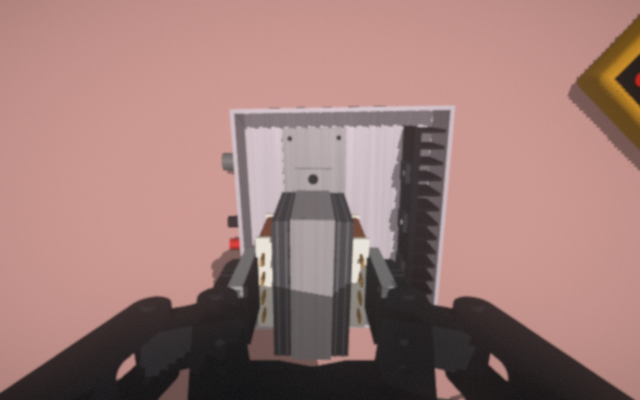

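View pics/side12.png

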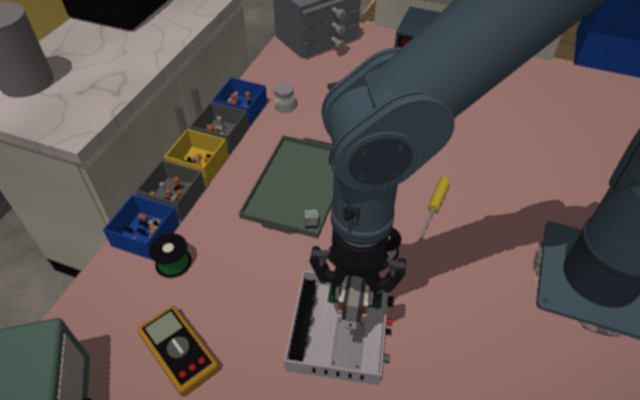

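```bash
python3 - <<'E'
from h import *
p=cv2.imread("pics/wrist12.png"); 
cv2.imwrite("pics/wz12.png",cv2.resize(p[95:345,220:470],None,fx=2.4,fy=2.4,interpolation=cv2.INTER_CUBIC))
a=onplane("wrist",(283.5,127.5),.007);b=onplane("wrist",(345.5,127.5),.007); print("plate far corners",a,b)
c=onplane("wrist",(232,109.5),.04);d=onplane("wrist",(453.5,107),.04); print("chassis far",c,d, np.degrees(np.arctan2(*(d-c)[1::-1])), np.linalg.norm(d-c))
m=(c+d)/2; u=(d-c)[:2]/np.linalg.norm((d-c)[:2]); v=np.array([-u[1],u[0]])
print("chassis ctr",m[:2]-v*.09,"mount",m[:2]-v*.09-u*.02+v*.026)
print("by plate", (a+b)[:2]/2-v*.048)
W=np.load("W12.npy")
P=W[112:124,300:380].reshape(-1,3); print("far wall?",np.nanmean(P,0))
# screws in initial top picture
p0=cv2.imread("pics/top0.png"); cv2.imwrite("pics/tz.png",cv2.resize(p0[195:300,135:245],None,fx=5.5,fy=5.5,interpolation=cv2.INTER_CUBIC))
E
```

```text
plate far corners [0.37580267 0.34467232 0.007     ] [0.42512224 0.35437755 0.007     ]
chassis far [0.34004195 0.35215435 0.04      ] [0.49363992 0.38411973 0.04      ] 11.756059204033045 0.15688888393361222
chassis ctr [0.43517801 0.28002489] mount [0.41030016 0.3014046 ]
by plate [0.41024223 0.30253179]
far wall? [0.41989213 0.36001808 0.00311737]
```

View pics/wz12.png

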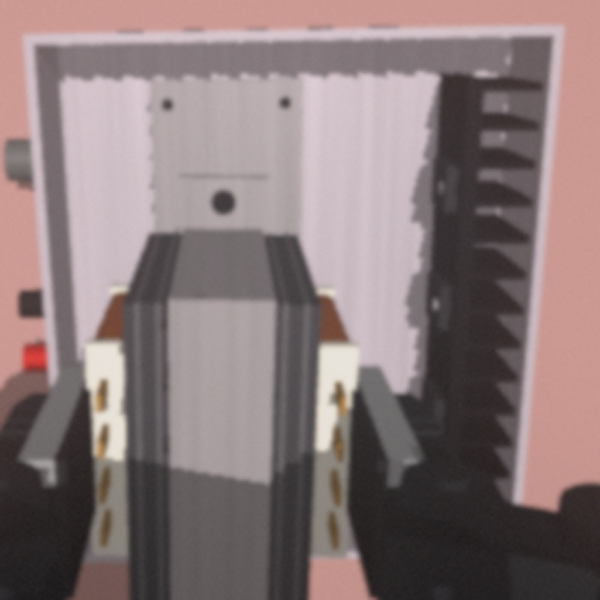

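View pics/tz.png

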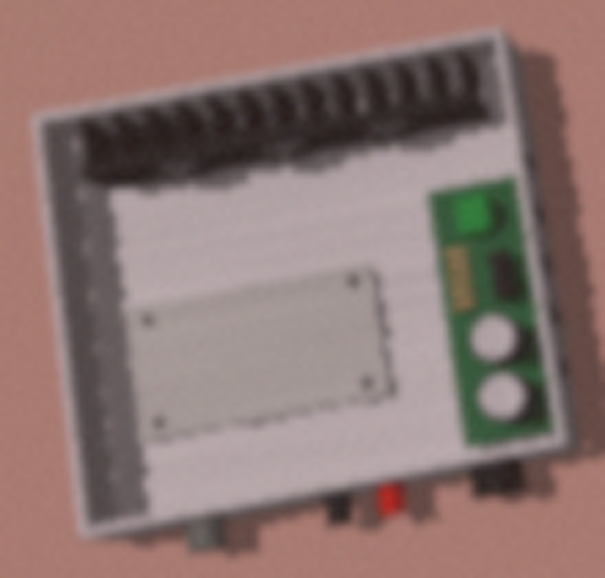

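```bash
python3 - <<'E'
from h import *
f=lambda c:onplane("top",(135+c[0]/5.5-.4,195+c[1]/5.5-.4),.007)[:2]
S=np.array([f(c) for c in ((148,320),(353,281),(158,421),(368,383))]); print(S.round(4),S.mean(0).round(4))
d=(S[0]-S[1]+S[2]-S[3])/2; print("sep y",np.linalg.norm(d),np.degrees(np.arctan2(-d[0],d[1])),"sep x",np.linalg.norm((S[0]+S[1]-S[2]-S[3])/2))
a=onplane("wrist",(289.4,138.1),.007)[:2];b=onplane("wrist",(338.5,137.7),.007)[:2]; e=b-a
ang=np.arctan2(e[1],e[0]); print("wrist screws",a,b,np.linalg.norm(e),np.degrees(ang)); 
print("mount wrist",(a+b)/2-np.array([-np.sin(ang),np.cos(ang)])*np.linalg.norm(d)/2)
print(tcp()[0])
for t in ((.410,.3015,.13),):print(mv(t,11.5))
E
```

```text
[[0.4226 0.3458]
 [0.4391 0.2679]
 [0.3841 0.3387]
 [0.4    0.2594]] [0.4115 0.3029]
sep y 0.08027091600751829 11.661114863395467 sep x 0.03955298556147009
wrist screws [0.38199095 0.33725428] [0.42128992 0.34531613] 0.04011735561041634 11.59289694845047
mount wrist [0.40970592 0.3019685 ]
[0.40893431 0.29915514 0.12942248]
[array([ 0.08,  0.06, -0.02]), np.float64(11.10535085128503), np.float64(-0.04933114358937196)]
```

```bash
python3 - <<'E'
from h import *
p,W=cloud("wrist"); pos,R=tcp()
L=(W-pos)@R
z=L[...,2]
m=(np.abs(L[...,0])<.045)&(np.abs(L[...,1])<.017)&(z>-.053)&(z<-.044)
P=L[m]; print(len(P),np.median(P[:,2]),cv2.minAreaRect((P[:,:2]*1000).astype(np.float32)))
m=(np.abs(L[...,0])<.045)&(np.abs(L[...,1])<.03)&(z>.0)&(z<.01); P=L[m]; print(len(P),P.min(0) if len(P) else 0,P.max(0)if len(P) else 0)
print(pos,mv((.4103,.3027,.03),12))
E
```

```text
11057 -0.048274630033031916 ((-1.5772418975830078, -1.0419063568115234), (60.02459716796875, 30.138673782348633), 0.5621388554573059)
14 [ 3.83269284e-02 -8.41110173e-03  1.26326679e-06] [0.03842993 0.00416611 0.0006139 ]
[0.40887903 0.29920486 0.12942995] [array([0.13, 0.08, 3.98]), np.float64(11.112859415967712), np.float64(-0.11089257300403688)]
```

>>> {"api": "step_arm", "payload": {"claw": [0, 0, 0, 0, 0, 0, 0, 0, 0, 0, 0], "slide": [[0.15, 0.1, 0], [0.15, 0.1, 0.6], [0.15, 0.1, 1.3], [0.15, 0.1, 2.0], [0.15, 0.1, 2.6], [0.15, 0.1, 3.2], [0.15, 0.1, 3.7], [0.15, 0.1, 4.2], [0.15, 0.1, 4.5], [0.15, 0.1, 4.5], [0.15, 0.1, 4.5]], "roll": [-0.05, -0.05, -0.05, -0.05, -0.05, -0.05, -0.05, -0.05, -0.05, -0.05, -0.05]}}

```text
time_s: 34.4
tcp_pos: [0.4108, 0.3036, 0.0171]
tcp_rot: [0.633, 0.774, 0.0, 0.0]
ft_force: [0.1, 0.8, -4.7]
width: 0.495
```

```bash
python3 - <<'E'
from h import *
print(tcp()[0],get_state()["ft_force"],mv((.4104,.3033,.01),11.6))
p,W=cloud("wrist"); cv2.imwrite("pics/w13.png",cv2.resize(p[80:380,180:480],None,fx=2,fy=2,interpolation=cv2.INTER_CUBIC))
E
```

```text
[0.41083966 0.30357143 0.0171309 ] [ 0.14709535  0.84145186 -4.68991029] [array([-0.01, -0.02,  0.29]), np.float64(11.516443101517034), np.float64(-0.010444612310370971)]
```

View pics/w13.png

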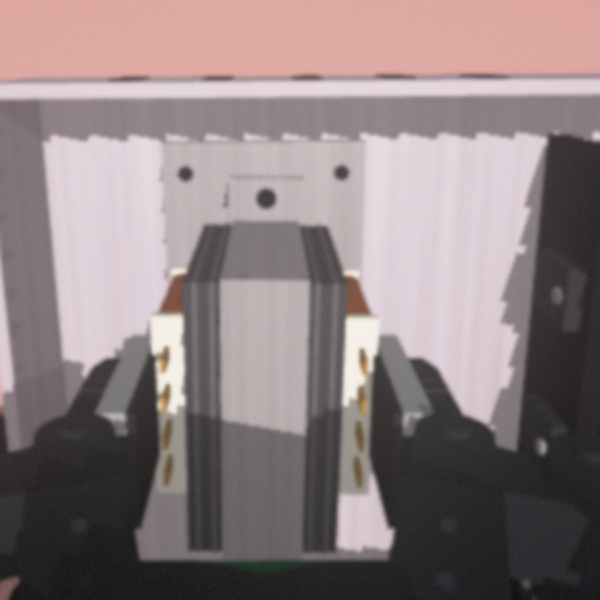

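Foot and plate are aligned: the foot hole is at column 265, the plate centre at column 264. Lowering to contact.

>>> {"api": "step_arm", "payload": {"claw": [0, 0, 0, 0, 0, 0, 0, 0, 0], "slide": [[0, 0, 0.1], [0, 0, 0.2], [0, 0, 0.28], [0, 0, 0.33], [0, 0, 0.37], [0, 0, 0.4], [0, 0, 0.42], [0, 0, 0.42], [0, 0, 0.42]], "roll": [0, 0, 0, 0, 0, 0, 0, 0, 0]}}

```text
time_s: 35.35
tcp_pos: [0.4106, 0.3034, 0.0069]
tcp_rot: [0.633, 0.774, 0.0, -0.0]
ft_force: [-1.4, -1.9, 5.3]
width: 0.49
```

Contact. Open to about 68% only (25 mm of room on each side), then rise.

>>> {"api": "step_arm", "payload": {"claw": [60, 68, 68, 68, 68, 68, 68, 68, 68, 68, 68], "slide": [[0, 0, 0], [0, 0, 0], [0, 0, 0], [0, 0, -0.1], [0, 0, -0.5], [0, 0, -1.2], [0, 0, -2.2], [0, 0, -3.4], [0, 0, -4.8], [0, 0, -6.0], [0, 0, -6.0]], "roll": [0, 0, 0, 0, 0, 0, 0, 0, 0, 0, 0]}}

```text
time_s: 36.45
tcp_pos: [0.4131, 0.3052, 0.1609]
tcp_rot: [0.633, 0.774, 0.004, 0.0]
ft_force: [0.3, 0.5, -0.9]
width: 0.683
```

```bash
python3 - <<'E'
from h import *
print(tcp()[0])
p,W=cloud("wrist"); cv2.imwrite("pics/w14.png",cv2.resize(p[60:380,160:480],None,fx=1.8,fy=1.8,interpolation=cv2.INTER_CUBIC))
m=W[...,2]; P=sel(W,(.35,.47),(.25,.36),(.05,.062)); print(len(P),np.median(P[:,2]),cv2.minAreaRect((P[:,:2]*1000).astype(np.float32)))
print(landmark_of("wrist","mount")[:1],mv([.4806,-.1913,.2],0))
E
```

```text
[0.41306043 0.30519159 0.16093718]
2677 0.05313727389643387 ((408.3938903808594, 300.92437744140625), (38.5278434753418, 59.180137634277344), 12.338650703430176)
[] [array([-19.96,  -1.22,  -1.73]), np.float64(11.525665183115645), np.float64(1.4407081478894561)]
```

View pics/w14.png

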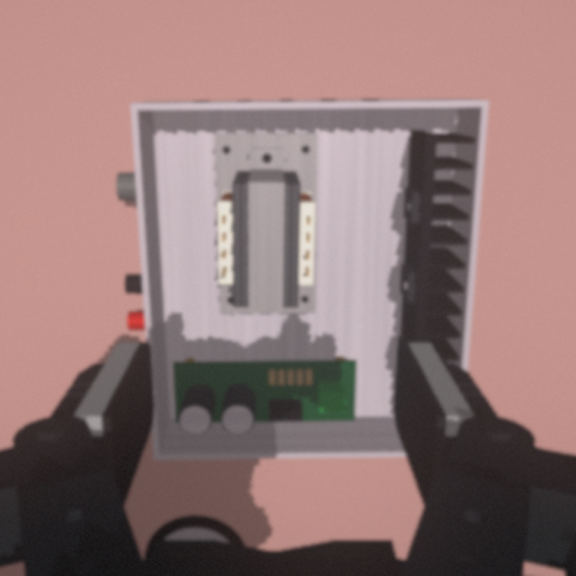

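The transformer sits centred and square on the plate: the screw heads show evenly round it, and the core is at (267,240) in the crop. Back to the mat for the bottle.

>>> {"api": "step_arm", "payload": {"claw": [100, 100, 100, 100, 100, 100, 100, 100, 100, 100, 100, 100], "slide": [[-0.5, 0, -1.7], [-20, -1.2, -1.7], [-20, -1.2, -1.7], [-20, -1.2, -1.7], [-20, -1.2, -1.7], [-20, -1.2, -1.7], [-20, -1.2, -1.7], [-20, -1.2, -1.7], [-20, -1.2, -1.7], [-20, -1.2, -1.7], [-20, -1.2, -1.7], [-20, -1.2, -1.7]], "roll": [0, 1.4, 1.4, 1.4, 1.4, 1.4, 1.4, 1.4, 1.4, 1.4, 1.4, 1.4]}}

```text
time_s: 37.75
tcp_pos: [0.4796, -0.1988, 0.1983]
tcp_rot: [0.708, 0.706, -0.002, 0.001]
ft_force: [-0.5, 0.4, -0.1]
width: 0.999
```

>>> {"api": "step_arm", "payload": {"claw": [100, 100, 100], "slide": [[0, 0, 0], [0, 0, 0], [0, 0, 0]], "roll": [0, 0, 0]}}

```text
time_s: 38.05
tcp_pos: [0.4809, -0.1907, 0.1985]
tcp_rot: [0.704, 0.71, -0.0, -0.001]
ft_force: [0.6, 0.2, 0.2]
width: 1.003
```

```bash
python3 - <<'E'
from h import *
print(tcp()[0],mv([.4803,-.1913,.0875],0))
p,W=cloud("wrist"); cv2.imwrite("pics/w15.png",p)
def mid(P): 
    return ((P[:,:2].min(0)+P[:,:2].max(0))/2).round(4),P[:,:2].mean(0).round(4),np.ptp(P[:,:2],0).round(3),len(P),P[:,2].mean().round(4)
for n,xl,yl,zl in (("bottle",(.44,.52),(-.222,-.16),(.127,.14)),("can",(.43,.52),(-.30,-.222),(.138,.15))):
    P=sel(W,xl,yl,zl); print(n,mid(P) if len(P) else 0)
E
```

```text
[ 0.48090898 -0.19073057  0.19847717] [array([-0.03, -0.02,  4.44]), np.float64(0.4629818864907477), np.float64(0.057872735811344)]
bottle (array([ 0.4808, -0.1931]), array([ 0.4809, -0.1921]), array([0.029, 0.029]), 1285, np.float64(0.1336))
can (array([ 0.4725, -0.2651]), array([ 0.4724, -0.2633]), array([0.039, 0.04 ]), 2272, np.float64(0.1434))
```

View pics/w15.png

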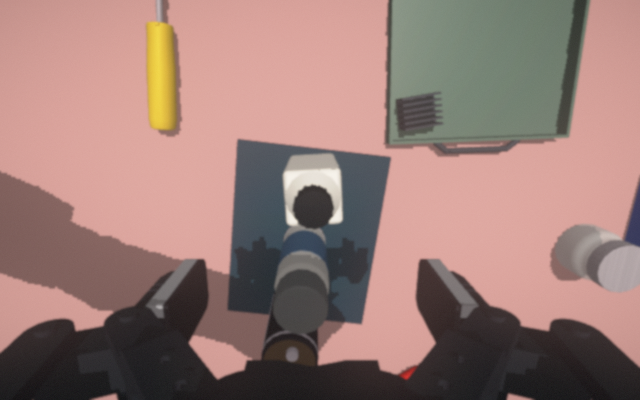

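The bottle cap is at (314,205), the can at (301,300) and the capacitor at (290,350), all upright. Gripping the bottle.

>>> {"api": "step_arm", "payload": {"claw": [100, 100, 100, 100, 100, 100, 100, 100, 100], "slide": [[0, 0, 0.6], [0, 0, 1.4], [0, 0, 2.2], [0, 0, 3.0], [0, 0, 3.7], [0, 0, 4.2], [0, 0, 4.4], [0, 0, 4.4], [0, 0, 4.4]], "roll": [0, 0, 0, 0, 0, 0, 0, 0, 0]}}

```text
time_s: 39.0
tcp_pos: [0.4815, -0.1926, 0.0896]
tcp_rot: [0.705, 0.709, 0.0, 0.0]
ft_force: [0.1, 0.2, -0.7]
width: 0.997
```

>>> {"api": "step_arm", "payload": {"claw": [0, 0, 0, 0, 0, 0, 0, 0], "slide": [[0, 0, 0], [0, 0, 0], [0, 0, 0], [0, 0, 0], [0, 0, 0], [0, 0, 0], [0, 0, 0], [0, 0, 0]], "roll": [0, 0, 0, 0, 0, 0, 0, 0], "force": 40}}

```text
time_s: 39.8
tcp_pos: [0.4814, -0.1926, 0.0893]
tcp_rot: [0.705, 0.709, 0.0, 0.0]
ft_force: [0.7, 0.0, 5.6]
width: 0.311
```

>>> {"api": "step_arm", "payload": {"claw": [0, 0, 0, 0, 0, 0, 0, 0], "slide": [[0, 0, 0], [0, 0, -0.4], [0, 0, -1.0], [0, 0, -1.6], [0, 0, -2.2], [0, 0, -2.6], [0, 0, -2.6], [0, 0, -2.6]], "roll": [0, 0, 0, 0, 0, 0, 0, 0]}}

```text
time_s: 40.6
tcp_pos: [0.4809, -0.1922, 0.1539]
tcp_rot: [0.705, 0.709, 0.0, -0.0]
ft_force: [0.6, 0.5, -2.1]
width: 0.312
```

```bash
python3 - <<'E'
from h import *
print(get_state()["ft_force"],get_state()["width"],tcp()[0],mv([.6698,-.0985,.153],0))
E
```

```text
[ 0.64737503  0.46741065 -2.06747581] 0.31211904921511885 [ 0.48090679 -0.19224708  0.1539412 ] [array([3.71, 7.58, 0.04]), np.float64(0.33025399211827644), np.float64(0.0412817490147841)]
```

>>> {"api": "step_arm", "payload": {"claw": [0, 0, 0, 0, 0, 0, 0, 0, 0, 0, 0], "slide": [[0.2, 0.4, 0], [0.6, 1.2, 0], [1.1, 2.3, 0], [1.7, 3.5, 0], [2.3, 4.7, 0], [2.9, 5.9, 0], [3.4, 6.9, 0], [3.6, 7.3, 0], [3.7, 7.6, 0], [3.7, 7.6, 0], [3.7, 7.6, 0]], "roll": [0, 0, 0, 0, 0, 0, 0, 0, 0, 0, 0]}}

```text
time_s: 41.7
tcp_pos: [0.6694, -0.1002, 0.1537]
tcp_rot: [0.706, 0.709, -0.001, -0.0]
ft_force: [-0.8, 0.1, -2.4]
width: 0.311
```

>>> {"api": "step_arm", "payload": {"claw": [0, 0, 0, 0, 0, 0, 0, 0], "slide": [[0, 0, 0.2], [0, 0, 0.8], [0, 0, 1.4], [0, 0, 1.9], [0, 0, 2.2], [0, 0, 2.4], [0, 0, 2.4], [0, 0, 2.4]], "roll": [0, 0, 0, 0, 0, 0, 0, 0]}}

```text
time_s: 42.5
tcp_pos: [0.6708, -0.0991, 0.0943]
tcp_rot: [0.705, 0.709, 0.0, 0.0]
ft_force: [-0.7, 0.0, -2.1]
width: 0.309
```

>>> {"api": "step_arm", "payload": {"claw": [0, 0, 0, 0, 0, 0, 0, 0], "slide": [[0, 0, 0.06], [0, 0, 0.12], [0, 0, 0.16], [0, 0, 0.2], [0, 0, 0.23], [0, 0, 0.25], [0, 0, 0.25], [0, 0, 0.25]], "roll": [0, 0, 0, 0, 0, 0, 0, 0]}}

```text
time_s: 43.3
tcp_pos: [0.6709, -0.0989, 0.0883]
tcp_rot: [0.705, 0.709, 0.0, 0.0]
ft_force: [-1.0, 0.7, 4.9]
width: 0.309
```

Contact. Release, rise, and go over the can.

>>> {"api": "step_arm", "payload": {"claw": [50, 100, 100, 100, 100, 100, 100, 100, 100, 100, 100], "slide": [[0, 0, 0], [0, 0, 0], [0, 0, 0], [0, 0, 0], [0, 0, -0.6], [0, 0, -1.6], [0, 0, -2.8], [0, 0, -4.0], [0, 0, -4.8], [0, 0, -4.8], [0, 0, -4.8]], "roll": [0, 0, 0, 0, 0, 0, 0, 0, 0, 0, 0]}}

```text
time_s: 44.4
tcp_pos: [0.6707, -0.0989, 0.2084]
tcp_rot: [0.705, 0.709, 0.0, 0.0]
ft_force: [0.1, -0.1, -0.8]
width: 1.002
```

```bash
python3 - <<'E'
from h import *
print(mv([.4725,-.264,.21],0))
p,W=cloud("side"); cv2.imwrite("pics/s16.png",p[60:260,180:480])
P=sel(W,(.62,.75),(-.15,-.05),(.125,.145)); print(((P.min(0)+P.max(0))/2).round(4))
E
```

```text
[array([-6.56, -7.96, -0.07]), np.float64(0.3223727708520317), np.float64(0.0402965963565034)]
[ 0.6708 -0.096   0.1306]
```

View pics/s16.png

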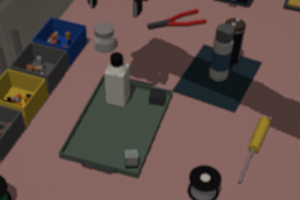

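The bottle is back, upright in the tray at (117,80) in the crop, where it was at the start. Next is the can.

>>> {"api": "step_arm", "payload": {"claw": [100, 100, 100, 100, 100, 100, 100, 100, 100, 100], "slide": [[-6.6, -8, 0], [-6.6, -8, 0], [-6.6, -8, 0], [-6.6, -8, 0], [-6.6, -8, 0], [-6.6, -8, 0], [-6.6, -8, 0], [-6.6, -8, 0], [-6.6, -8, 0], [-6.6, -8, 0]], "roll": [0, 0, 0, 0, 0, 0, 0, 0, 0, 0]}}

```text
time_s: 45.45
tcp_pos: [0.4726, -0.2638, 0.2073]
tcp_rot: [0.704, 0.71, -0.0, -0.0]
ft_force: [0.5, 0.9, 0.1]
width: 0.999
```

```bash
python3 - <<'E'
from h import *
print(tcp()[0],mv([.4725,-.264,.095],0))
p,W=cloud("wrist")
def mid(P): 
    return ((P[:,:2].min(0)+P[:,:2].max(0))/2).round(4),P[:,:2].mean(0).round(4),np.ptp(P[:,:2],0).round(3),len(P),P[:,2].mean().round(4)
for n,xl,yl,zl in (("can",(.43,.52),(-.30,-.222),(.138,.15)),("cap",(.42,.51),(-.37,-.29),(.105,.118))):
    P=sel(W,xl,yl,zl); print(n,mid(P) if len(P) else 0)
E
```

```text
[ 0.47255469 -0.26379648  0.20732578] [array([-0.01, -0.  ,  4.49]), np.float64(0.4763013334792045), np.float64(0.059537666684899904)]
can (array([ 0.4722, -0.2653]), array([ 0.4719, -0.2644]), array([0.04, 0.04]), 2576, np.float64(0.1435))
cap (array([ 0.4615, -0.3345]), array([ 0.4617, -0.3318]), array([0.049, 0.05 ]), 2509, np.float64(0.1128))
```

>>> {"api": "step_arm", "payload": {"claw": [100, 100, 100, 100, 100, 100, 100, 100, 100], "slide": [[0, 0, 0.6], [0, 0, 1.4], [0, 0, 2.2], [0, 0, 3.0], [0, 0, 3.7], [0, 0, 4.2], [0, 0, 4.4], [0, 0, 4.4], [0, 0, 4.4]], "roll": [0, 0, 0, 0, 0, 0, 0, 0, 0]}}

```text
time_s: 46.4
tcp_pos: [0.472, -0.2653, 0.0983]
tcp_rot: [0.705, 0.709, 0.0, 0.001]
ft_force: [0.7, -0.3, -0.9]
width: 1.0
```

>>> {"api": "step_arm", "payload": {"claw": [0, 0, 0, 0, 0, 0, 0, 0], "slide": [[0, 0, 0], [0, 0, 0], [0, 0, 0], [0, 0, 0], [0, 0, 0], [0, 0, 0], [0, 0, 0], [0, 0, 0]], "roll": [0, 0, 0, 0, 0, 0, 0, 0], "force": 40}}

```text
time_s: 47.2
tcp_pos: [0.4719, -0.2653, 0.0983]
tcp_rot: [0.705, 0.709, 0.0, 0.0]
ft_force: [-0.5, -0.4, 4.7]
width: 0.462
```

>>> {"api": "step_arm", "payload": {"claw": [0, 0, 0, 0, 0, 0, 0, 0], "slide": [[0, 0, 0], [0, 0, -0.4], [0, 0, -1.0], [0, 0, -1.6], [0, 0, -2.2], [0, 0, -2.6], [0, 0, -2.6], [0, 0, -2.6]], "roll": [0, 0, 0, 0, 0, 0, 0, 0]}}

```text
time_s: 48.0
tcp_pos: [0.4715, -0.2648, 0.1627]
tcp_rot: [0.705, 0.709, 0.0, 0.0]
ft_force: [-0.7, -1.1, -1.4]
width: 0.465
```

```bash
python3 - <<'E'
from h import *
print(get_state()["ft_force"],get_state()["width"],tcp()[0],mv([.667,.0585,.160],0))
E
```

```text
[-0.6820038  -1.07192302 -1.42647068] 0.4646016589662356 [ 0.47145589 -0.264792    0.16274253] [array([12.89,  7.9 ,  0.11]), np.float64(0.33598128957596607), np.float64(0.041997661196996106)]
```

>>> {"api": "step_arm", "payload": {"claw": [0, 0, 0, 0, 0, 0, 0, 0, 0, 0, 0, 0], "slide": [[0.4, 0.2, 0], [1.3, 0.7, 0], [2.6, 1.5, 0], [4.1, 2.3, 0], [5.6, 3.2, 0], [7.1, 4.1, 0], [8.6, 5.1, 0], [10.1, 6.1, 0], [11.4, 6.9, 0], [12.4, 7.5, 0], [12.9, 7.9, 0], [12.9, 7.9, 0]], "roll": [0, 0, 0, 0, 0, 0, 0, 0, 0, 0, 0, 0]}}

```text
time_s: 49.2
tcp_pos: [0.6674, 0.0631, 0.1611]
tcp_rot: [0.703, 0.711, 0.0, -0.001]
ft_force: [-0.4, -0.5, -2.2]
width: 0.459
```

>>> {"api": "step_arm", "payload": {"claw": [0, 0, 0, 0, 0, 0, 0, 0], "slide": [[0, 0, 0.2], [0, 0, 0.8], [0, 0, 1.4], [0, 0, 1.9], [0, 0, 2.2], [0, 0, 2.4], [0, 0, 2.4], [0, 0, 2.4]], "roll": [0, 0, 0, 0, 0, 0, 0, 0]}}

```text
time_s: 50.0
tcp_pos: [0.6675, 0.0585, 0.1031]
tcp_rot: [0.705, 0.709, 0.0, 0.0]
ft_force: [-0.3, 0.4, -1.4]
width: 0.468
```

>>> {"api": "step_arm", "payload": {"claw": [0, 0, 0, 0, 0, 0, 0, 0], "slide": [[0, 0, 0.06], [0, 0, 0.12], [0, 0, 0.16], [0, 0, 0.2], [0, 0, 0.23], [0, 0, 0.25], [0, 0, 0.25], [0, 0, 0.25]], "roll": [0, 0, 0, 0, 0, 0, 0, 0]}}

```text
time_s: 50.8
tcp_pos: [0.6675, 0.0585, 0.0973]
tcp_rot: [0.705, 0.709, 0.0, 0.0]
ft_force: [-0.7, 0.1, 6.1]
width: 0.462
```

>>> {"api": "step_arm", "payload": {"claw": [60, 100, 100, 100, 100, 100, 100, 100, 100, 100, 100], "slide": [[0, 0, 0], [0, 0, 0], [0, 0, 0], [0, 0, 0], [0, 0, -0.6], [0, 0, -1.6], [0, 0, -2.8], [0, 0, -4.0], [0, 0, -4.4], [0, 0, -4.4], [0, 0, -4.4]], "roll": [0, 0, 0, 0, 0, 0, 0, 0, 0, 0, 0]}}

```text
time_s: 51.9
tcp_pos: [0.6665, 0.0587, 0.2057]
tcp_rot: [0.705, 0.709, -0.0, -0.0]
ft_force: [-0.3, 0.3, -0.5]
width: 1.0
```

```bash
python3 - <<'E'
from h import *
print(mv([.462,-.3335,.21],0))
p,W=cloud("side"); cv2.imwrite("pics/s17.png",p[60:260,180:480])
P=sel(W,(.62,.73),(.02,.1),(.137,.15)); print(len(P),((P.min(0)+P.max(0))/2).round(4))
E
```

```text
[array([-15.64,  -8.27,  -0.16]), np.float64(0.3260783056967805), np.float64(0.0407597882120978)]
263 [0.6676 0.0602 0.1421]
```

View pics/s17.png

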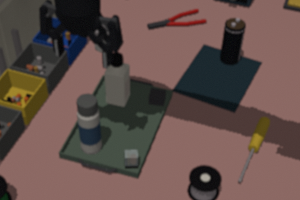

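The can is back upright at (88,125) in the crop. Next is the capacitor.

>>> {"api": "step_arm", "payload": {"claw": [100, 100, 100, 100, 100, 100, 100, 100, 100, 100, 100, 100], "slide": [[-15.6, -8.3, -0.2], [-15.6, -8.3, -0.2], [-15.6, -8.3, -0.2], [-15.6, -8.3, -0.2], [-15.6, -8.3, -0.2], [-15.6, -8.3, -0.2], [-15.6, -8.3, -0.2], [-15.6, -8.3, -0.2], [-15.6, -8.3, -0.2], [-15.6, -8.3, -0.2], [-15.6, -8.3, -0.2], [-15.6, -8.3, -0.2]], "roll": [0, 0, 0, 0, 0, 0, 0, 0, 0, 0, 0, 0]}}

```text
time_s: 53.15
tcp_pos: [0.4623, -0.3309, 0.2104]
tcp_rot: [0.704, 0.71, 0.0, -0.001]
ft_force: [0.8, 1.0, 0.1]
width: 1.001
```

```bash
python3 - <<'E'
from h import *
p,W=cloud("wrist")
P=sel(W,(.42,.51),(-.38,-.29),(.105,.118)); print(((P.min(0)+P.max(0))/2).round(4),P.mean(0))
print(tcp()[0],mv([.462,-.334,.062],0))
E
```

```text
[ 0.4622 -0.3341  0.1115] [ 0.46196298 -0.33258771  0.11314792]
[ 0.46256114 -0.33076197  0.21060623] [array([-0.14, -0.02,  5.94]), np.float64(0.4703887894226376), np.float64(0.05879859867783033)]
```

>>> {"api": "step_arm", "payload": {"claw": [100, 100, 100, 100, 100, 100, 100, 100, 100, 100], "slide": [[-0.1, 0, 0.8], [-0.1, 0, 1.8], [-0.1, 0, 2.8], [-0.1, 0, 3.6], [-0.1, 0, 4.4], [-0.1, 0, 5.1], [-0.1, 0, 5.6], [-0.1, 0, 5.9], [-0.1, 0, 5.9], [-0.1, 0, 5.9]], "roll": [0, 0, 0, 0, 0, 0, 0, 0, 0, 0]}}

```text
time_s: 54.2
tcp_pos: [0.4623, -0.3352, 0.0644]
tcp_rot: [0.705, 0.709, 0.0, 0.0]
ft_force: [0.0, -0.5, 0.1]
width: 1.0
```

>>> {"api": "step_arm", "payload": {"claw": [0, 0, 0, 0, 0, 0, 0, 0], "slide": [[0, 0, 0], [0, 0, 0], [0, 0, 0], [0, 0, 0], [0, 0, 0], [0, 0, 0], [0, 0, 0], [0, 0, 0]], "roll": [0, 0, 0, 0, 0, 0, 0, 0], "force": 40}}

```text
time_s: 55.0
tcp_pos: [0.4623, -0.3355, 0.0647]
tcp_rot: [0.705, 0.709, 0.0, 0.001]
ft_force: [-1.0, 0.6, 6.1]
width: 0.571
```

>>> {"api": "step_arm", "payload": {"claw": [0, 0, 0, 0, 0, 0, 0, 0], "slide": [[0, 0, 0], [0, 0, -0.4], [0, 0, -1.0], [0, 0, -1.6], [0, 0, -2.2], [0, 0, -2.6], [0, 0, -2.6], [0, 0, -2.6]], "roll": [0, 0, 0, 0, 0, 0, 0, 0]}}

```text
time_s: 55.8
tcp_pos: [0.4619, -0.3348, 0.129]
tcp_rot: [0.705, 0.709, 0.0, 0.0]
ft_force: [-0.5, -0.3, -2.6]
width: 0.567
```

```bash
python3 - <<'E'
from h import *
print(get_state()["ft_force"],get_state()["width"],tcp()[0],mv([.6055,-.028,.130],0))
E
```

```text
[-0.52302063 -0.32043213 -2.55111485] 0.567109614554961 [ 0.46190302 -0.33483965  0.12901242] [array([12.24,  5.82, -0.04]), np.float64(0.33714584032607753), np.float64(0.04214323004075915)]
```

>>> {"api": "step_arm", "payload": {"claw": [0, 0, 0, 0, 0, 0, 0, 0, 0, 0, 0, 0], "slide": [[0.4, 0.2, 0], [1.3, 0.6, 0], [2.6, 1.2, 0], [4.0, 1.9, 0], [5.4, 2.5, 0], [6.8, 3.2, 0], [8.2, 3.9, 0], [9.6, 4.6, 0], [10.8, 5.2, 0], [11.7, 5.6, 0], [12.2, 5.8, 0], [12.2, 5.8, 0]], "roll": [0, 0, 0, 0, 0, 0, 0, 0, 0, 0, 0, 0]}}

```text
time_s: 57.0
tcp_pos: [0.6052, -0.0264, 0.1281]
tcp_rot: [0.704, 0.71, -0.0, -0.001]
ft_force: [-0.1, 0.3, -2.2]
width: 0.569
```

>>> {"api": "step_arm", "payload": {"claw": [0, 0, 0, 0, 0, 0, 0, 0], "slide": [[0, 0, 0.2], [0, 0, 0.8], [0, 0, 1.4], [0, 0, 1.9], [0, 0, 2.2], [0, 0, 2.4], [0, 0, 2.4], [0, 0, 2.4]], "roll": [0, 0, 0, 0, 0, 0, 0, 0]}}

```text
time_s: 57.8
tcp_pos: [0.6055, -0.0294, 0.0692]
tcp_rot: [0.705, 0.709, 0.0, 0.0]
ft_force: [0.8, 0.4, -2.0]
width: 0.57
```

>>> {"api": "step_arm", "payload": {"claw": [0, 0, 0, 0, 0, 0, 0, 0], "slide": [[0, 0, 0.06], [0, 0, 0.12], [0, 0, 0.16], [0, 0, 0.2], [0, 0, 0.22], [0, 0, 0.24], [0, 0, 0.24], [0, 0, 0.24]], "roll": [0, 0, 0, 0, 0, 0, 0, 0]}}

```text
time_s: 58.6
tcp_pos: [0.6054, -0.0292, 0.0638]
tcp_rot: [0.705, 0.709, 0.0, -0.0]
ft_force: [-1.6, 1.1, 5.4]
width: 0.567
```

>>> {"api": "step_arm", "payload": {"claw": [70, 100, 100, 100, 100, 100, 100, 100, 100, 100, 100, 100], "slide": [[0, 0, 0], [0, 0, 0], [0, 0, 0], [0, 0, 0], [0, 0, -0.6], [0, 0, -1.6], [0, 0, -2.8], [0, 0, -4.0], [0, 0, -5.2], [0, 0, -6.2], [0, 0, -6.6], [0, 0, -6.6]], "roll": [0, 0, 0, 0, 0, 0, 0, 0, 0, 0, 0, 0]}}

```text
time_s: 59.8
tcp_pos: [0.606, -0.0295, 0.2296]
tcp_rot: [0.705, 0.709, 0.001, 0.001]
ft_force: [-1.5, -0.3, 0.8]
width: 1.001
```

>>> {"api": "step_arm", "payload": {"claw": [100, 100, 100, 100, 100, 100, 100, 100, 100, 100], "slide": [[-13, -3, 0], [-13, -3, 0], [-13, -3, 0], [-13, -3, 0], [-13, -3, 0], [-13, -3, 0], [-13, -3, 0], [-13, -3, 0], [-13, -3, 0], [-13, -3, 0]], "roll": [0, 0, 0, 0, 0, 0, 0, 0, 0, 0]}}

```text
time_s: 60.8
tcp_pos: [0.5323, -0.3528, 0.2267]
tcp_rot: [0.704, 0.71, 0.0, -0.001]
ft_force: [1.3, -0.0, 0.3]
width: 1.003
```

```bash
python3 - <<'E'
from h import *
def mid(P): 
    return ((P[:,:2].min(0)+P[:,:2].max(0))/2).round(4),P[:,:2].mean(0).round(4),len(P),P[:,2].mean().round(4)
W0=np.load("W0.npy")
for nm,W in (("start",W0),("now",None)):
    if W is None: p,W=cloud("top"); cv2.imwrite("pics/t20.png",p)
    for n,xl,yl,zl in (("can",(.62,.73),(.02,.1),(.136,.15)),("bottle",(.62,.75),(-.15,-.07),(.125,.145)),("cap",(.55,.66),(-.07,.02),(.104,.12)),("relay",(.54,.61),(.04,.11),(.03,.045)),("trafo",(.35,.47),(.24,.36),(.05,.065))):
        P=sel(W,xl,yl,zl); print(nm,n,mid(P) if len(P) else 0)
    if nm=="now" and len(P): print(cv2.minAreaRect((P[:,:2]*1000).astype(np.float32)))
p,W=cloud("side"); cv2.imwrite("pics/s20.png",p)
print(get_state()["tcp_pos"],get_state()["ft_force"])
E
```

```text
start can (array([0.6671, 0.0595]), array([0.6661, 0.0589]), 337, np.float64(0.1429))
start bottle (array([ 0.6698, -0.0978]), array([ 0.6696, -0.0982]), 167, np.float64(0.1329))
start cap (array([ 0.6047, -0.0281]), array([ 0.6034, -0.0276]), 490, np.float64(0.1131))
start relay (array([0.5695, 0.0741]), array([0.5684, 0.0744]), 131, np.float64(0.0382))
start trafo 0
now can (array([0.667 , 0.0597]), array([0.6661, 0.06  ]), 333, np.float64(0.1433))
now bottle (array([ 0.6695, -0.0975]), array([ 0.6686, -0.0967]), 172, np.float64(0.1327))
now cap (array([ 0.6045, -0.0262]), array([ 0.6029, -0.0263]), 482, np.float64(0.1132))
now relay (array([0.5691, 0.0741]), array([0.5682, 0.0744]), 132, np.float64(0.0385))
now trafo (array([0.4102, 0.3026]), array([0.4096, 0.303 ]), 507, np.float64(0.0557))
((409.9308776855469, 303.0914306640625), (43.99590301513672, 58.711307525634766), 11.267413139343262)
[ 0.53269478 -0.35274577  0.22730573] [0.10685992 0.63162605 0.62352501]
```

View pics/t20.png

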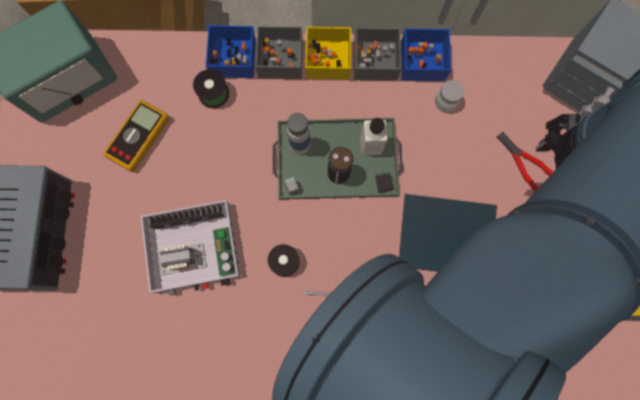

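View pics/s20.png

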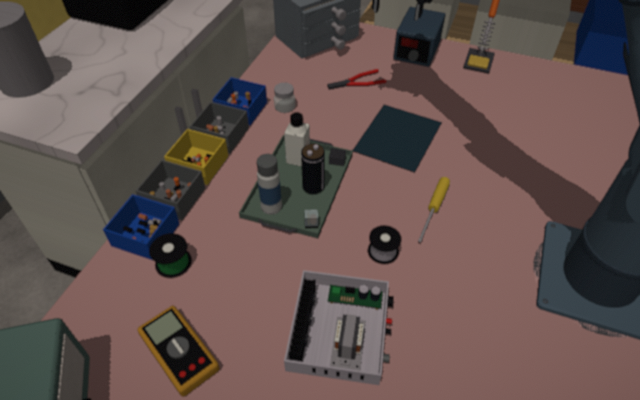

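All three stand within about 2 mm of their start spots and the transformer sits on the plate. The arm is clear, so I'm handing in.

```bash
python3 -c "
from bench import *
print(finish_job())"
```

```text
the job is handed in; nothing more can be done
None
```

I moved the capacitor, spray can and bottle onto the mat, set the transformer on the mounting plate, and put all three back in the tray. I handed the job in at about 61 s of the 134 s allowed; no verdict was reported.

**Last checks:**
- **The three tall things:** top-camera depth puts each within about 2 mm of where it started. All three are upright and released.
- **Transformer:** its core measures (0.410, 0.303) with a turn of 11.3°. I measured the mounting plate at about (0.4105, 0.3024) and 11.6°. An earlier wrist-camera reading differed by about 2 mm, also well within tolerance.
- **Relay:** it reads the same as at the start.
- **Heat sink:** I checked it only by eye in the pictures, where it looks unmoved.

**What went wrong along the way:**
- **Missed bottle grip:** my first grip on the bottle closed on nothing. The images showed the fingertips about 25–30 mm behind the reported TCP, so I gripped lower from then on.
- **Shallow grips:** my first grips on the capacitor and the can, made before I knew this, held only their top few millimetres, but nothing slipped.
- **Bottle shift:** the miss may have moved the bottle by 1–2 mm. I put it back at its original spot.

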